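True up a tilting fixture and hold the square in its corner

ROBOT

A 6-joint arm with a two-finger parallel gripper is mounted at the origin on the work surface. World frame = base frame: x ahead of the robot, y to its left, z up, the work surface at z = 0. Lengths are in m, angles in rad, forces in N, time in s.
With the tool pointing down it reaches from about 0.325 to 0.9 m from the base axis. Payload 6.1 kg.
Tool frame: the origin (TCP) lies between the finger pads; the fingertips stand 14 mm ahead of it and the grasp point (between the pads) lies 5 mm behind it (ctrl.tip_extent is the distance from the TCP to the fingertips, in m); z points along the fingers, x is the direction in which the jaws open and shut, and the axes are right-handed (so a half turn about z gives the same grasp; the last joint's range is limited). The gripper opens to 87 mm and grips with 3 to 60 N. Pads are 19 mm wide; open, the fingers measure 117 mm over their backs; the gripper's body (75 mm by 190 mm) begins 51 mm behind the grasp point.
Start: joints at [1.062, 0.22, 1.526, -0, 1.395, -0.126], TCP at [0.233, 0.58, 0.237] pointing down, gripper open.
Joint ranges: [-2.98, 2.98], [-0.91, 2.08], [0.09, 2.57], [-1.24, 4.39], [0.2, 2.65], [-2.68, 2.68]. Speed limits (rad/s): [2.57, 2.57, 3.01, 3.14, 3.14, 3.14].

INTERFACE

Orientations are given as a unit quaternion [w, x, y, z].
In Python, from plant import readout, viewer, order, ctrl gives the robot as it stands.
- The arm moves only by the tool play_rows, never from a script. Its argument "plan" is a list of rows, each an object of numbers: "gripper": the opening, from -1 (shut) to 1 (fully open); "dx", "dy", "dz": the shift along the tool's x, y, z in mm; "spin": the turn about the tool's z in degrees. A call has exactly 5 rows; each row shifts and turns the pose as measured when the row begins, along the tool's axes as they then stand; what a row does not reach is not made up. A row lasts 1/8 s, in which the tool goes at most 62.5 mm and 10.7 degrees, less where a joint would pass 70% of its speed; a pose out of reach is approached as far as the arm can. A call is refused whole if a number of a shift passes 62.5 or a number of a turn 10.7, either way. A call with a gripper value outside its range is refused whole. The fingers move at their own pace and stop on an object; "force" is the grip in N (left out, the last holds). Time passes only in rows, so rows that do not move let the fingers close, or fill a call up. It gives the time, the measured TCP pose, the force and the opening at its end, in the units of the state.
- readout.read_state(): the state, without advancing time (a new reading comes with each control period).
- viewer.read_camera(name): name is "scene" or "top" or "wrist"; returns (picture, depth): 384x512x3 uint8, red, green, blue; 384x512 float32, m along the optical axis (not along the pixel's ray), 0 where there is no reading.
- viewer.get_calibration(name): a dict with "fx", "fy", "cx", "cy" (pixels), "xyz" and "orientation" of the camera in the world; the wrist camera has in their place "tool_from_camera" (4x4, takes a point from camera to tool coordinates, whose origin is the TCP and whose axes are the tool frame's). Camera axes: x right, y down, z forward; pixel columns grow to the right and rows downward; lengths in m; the calibration is good to about 2 mm. A picture is of the moment at which its call begins: read the wrist's pose just before it. get_calibration takes no time and is no camera call.
- order.job_done(): hands the job in, once; it reports no verdict.
Trained networks look in the newest picture that a camera, given by its name, has taken for a name from the list of things; names that differ only in an ending like _2 or _b are one class to them, and where a whole thing is asked for, a point or a joint stands for the part that bears it (a point fixed in the world has none). Each returns a list of dicts, best first, with "score" (0 to 1); they miss things now and then, are a little off and sometimes report something else, mostly with a low value. They report only what shows in the picture. A call takes as long as a camera call.
- viewer.search_frame(camera, name): "rect" ([centre column, centre row, width, height] in pixels, round what is visible of it).
- viewer.masks_of(camera, name): "pixels" (384x512 bool, what is visible of it) and "rect" ([centre column, centre row, width, height] in pixels, round what is visible of it).
The state is a dict: "t": time; "joint_positions": joint angles; "qvel": joint speeds; "tau": joint torques, N m; "tcp_pos": TCP position; "eef_rot": TCP orientation; "wrist_force": force on the tool from outside, world axes, zero at the start; "moment": the same for the moment, N m; "opening": finger opening in m.
Only numpy, scipy, OpenCV 4.12 (cv2) and the standard library are available. Lean on these libraries where they do the work, as an engineer would, in place of code of your own. Each camera call takes 0.05 s, during which the arm holds its last target.

TASK

Bring the tilting fixture's leaning face plate upright by turning the black knob until the red pointer stands on the long 90-degree mark. Then prove it with the engineer's square: stand it on its stock on the fixture's base in front of the plate and press it into the corner until the stock sits flat on the base and the back of the blade is flush against the plate. Finish while still gripping the square and pressing it into that corner (down and against the plate), and leave the gears where they lie.

Things in the scene. Friction and masses are not known exactly. Their poses are not given: they have to be found in the camera images.
- corner (a point): Point on the fixed grey tilting fixture (base 130 mm wide, 300 long, 35 high, bright flat seat on top): middle of the corner line where the seat (35 mm above the counter) meets the face plate. Axes: z up; x along the corner line; y along the seat away from the plate to the base's open end, 150 mm from the corner. Only its place and yaw vary.
- face_plate (a joint): Tilt (rad) of the steel face plate (96 mm wide, 12 thick, top edge 115 mm above the seat), hinged on the corner line. 0 = upright, pointer on the mark, front face in the plane y = 0 of point corner; positive = leaning back, away from the seat. Driven by a worm: tilt = 0.1 x knob angle. Self-holding: yields only to some 17 N at its top edge, far more near its foot.
- knob (a joint): Angle (rad) of the adjusting knob: 0 when the face plate is upright; grows counter-clockwise seen from above, so turn it CLOCKWISE to raise the leaning plate. It starts 1.0 to 2.3 rad from 0 and can be turned on to -0.5. Stays where it is left; takes about 0.2 N m.
- knob_grip (a point): Centre of the knob, half-way up: upright black ribbed round knob, 34 mm diameter, 24 mm high (centre 155 mm above the counter, top at 167), on a vertical axis 110 mm behind the corner line (y = -110 mm of point corner), on a 40 mm wide bearing block whose top is at 130 mm. Grip it from above across its diameter at any yaw.
- pointer_tip (a point): Tip of the red pointer on the +x side of the face plate; it swings with the plate 112 mm from the hinge line, in front of a white graduated segment that stands 128 mm high above the seat.
- mark (a point): Inner end of the long thick black 90-degree mark on the white segment. The pointer tip coincides with this point when the plate is upright.
- face (a point): Point on the front face of the face plate, 59 mm from the hinge line, mid-width. It tilts with the plate: y is the face's outward normal (towards the seat), x along the corner line, z up the plate.
- square_grip (a point): Grasp point of the loose engineer's square (0.3 to 0.5 kg) standing on its stock: dark bar 120 mm long, 22 wide, 34 high. Bright blade 4 mm thick, 25 wide, up to 110 mm above the underside, its back flush with the stock's heel end. Point: mid-width, 17 mm above the underside, 85 mm from the heel, 60 from the blade. Axes: y heel to tail, x across (grip along x, from above), z up.
- square_heel (a point): Heel of the square: its outer corner, on the underside in mid-width at the end where blade and stock are flush. Same axes as point square_grip. It goes to point corner (anywhere within 35 mm of it along the corner line), its y pointing the same way as point corner's y.
- blade_tip (a point): Top of the blade's back edge, 110 mm straight above the heel along the square's z.
- square: The engineer's square itself, origin at the heel.
- fixture: The fixture's base, origin on the counter straight below point corner, same axes.
- ring_center (a point): Centre of the zinc-grey ring gear lying on the counter, 100 mm diameter, 14 mm high. Bystander, leave alone.
- sun_center (a point): Centre of the brass sun gear, 30 mm diameter, 28 mm high. Bystander, leave alone.
- carrier_center (a point): Centre of the planet carrier, a dark disc with three grey nylon planet gears on it, about 84 mm over the gears, 28 mm high. Bystander, leave alone.

How it is judged:
On the way, in this order (a step that is already met when the one before it is completed fails the run):
1. the fingers take the knob (contact force between the fingers and knob above 0.5 N), for 0.1 s.
2. the face plate is brought upright with the knob: pointer within 1 degree of the mark, at rest, the square not yet in the corner (value of joint face_plate between -0.0175 and 0.0175 rad and velocity of joint face_plate between -0.02 and 0.02 rad/s and contact force between square and fixture below 0.05 N), for 0.3 s.
3. the square stands on the fixture's seat in the corner (y of square_heel in the frame of corner between -0.0035 and 0.0035 m and z of square_heel in the frame of corner between -0.003 and 0.003 m and x of square_heel in the frame of corner between -0.035 and 0.035 m and y of blade_tip in the frame of face between -0.0035 and 0.0035 m and angle between square_heel's own z axis and vertical below 0.03 rad and angle between the y axis of square_heel and the y axis of corner, either way round below 0.05 rad and contact force between square and fixture above 0.5 N), for 0.2 s.
At the end, for the whole second after the job is handed in: Pointer within 1 degree of the mark; square upright in the corner: heel and blade top within 3.5 mm of the plate, underside within 3 mm of the seat, turned under 3 degrees, mid-width within 35 mm; it presses the seat over 1 N and the plate over 1.5 N, still gripped and at rest; gears within 20 mm (value of joint face_plate between -0.0175 and 0.0175 rad and y of square_heel in the frame of corner between -0.0035 and 0.0035 m and z of square_heel in the frame of corner between -0.003 and 0.003 m and x of square_heel in the frame of corner between -0.035 and 0.035 m and y of blade_tip in the frame of face between -0.0035 and 0.0035 m and angle between square_heel's own z axis and vertical below 0.03 rad and angle between the y axis of square_heel and the y axis of corner, either way round below 0.05 rad and contact force between square and fixture above 1 N and contact force between square and face_plate above 1.5 N and contact force between the fingers and square above 2 N and linear speed of square below 0.01 m/s); the arm keeps its last pose, push and grip.
It fails at once if a gear is pushed away (more than 20 mm) (distance of any of ring_center, sun_center, carrier_center from where it was at the start of the episode above 0.02 m).
It fails at once if the square is tipped over (angle between square_heel's own z axis and vertical above 0.6 rad).
It also fails if it takes over 69 s, if anything falls off the work surface, if the arm or the gripper's body presses on something with over 40 N, if the wrist force passes 120 N, or if a joint passes its speed limit or range.

## Working session

There is one attempt and no reset: what is moved stays moved. The work goes in short steps, Python scripts to look and compute and a tool call to move; the robot and the scene stay as the last step left them, time stands still between calls to the robot, and variables do not carry over. Pictures are saved under pics/ and viewed, and the job is handed in when it is done.

Besides the shell and the picture viewer there is one more tool, called as name(argument=value, ...), one argument or row to a line, values as JSON. play_rows: Moves the arm, as the interface text tells. Its arguments: {"type":"object","properties":{"plan":{"type":"array","items":{"type":"object","properties":{"gripper":{"type":"number"},"dx":{"type":"number"},"dy":{"type":"number"},"dz":{"type":"number"},"spin":{"type":"number"}}}},"force":{"type":"number"}},"required":["plan"]}

```bash
ls; mkdir -p pics
cat > h.py <<'E'
import numpy as np, cv2
from plant import readout, viewer, order, ctrl
from scipy.spatial.transform import Rotation as R
def rot(q): return R.from_quat([q[1],q[2],q[3],q[0]]).as_matrix()
def camT(name, st=None):
    c=viewer.get_calibration(name)
    if 'tool_from_camera' in c:
        st=st or readout.read_state()
        T=np.eye(4);T[:3,:3]=rot(st['eef_rot']);T[:3,3]=st['tcp_pos']
        return c,T@np.array(c['tool_from_camera'])
    T=np.eye(4);T[:3,:3]=rot(c['orientation']);T[:3,3]=c['xyz'];return c,T
def cloud(c,T,d):
    v,u=np.mgrid[:d.shape[0],:d.shape[1]]
    P=np.stack([(u-c['cx'])/c['fx']*d,(v-c['cy'])/c['fy']*d,d],-1)
    return P@T[:3,:3].T+T[:3,3]
def snap(name,out=None):
    st=readout.read_state();c,T=camT(name,st);im,d=viewer.read_camera(name)
    if out: cv2.imwrite('pics/'+out,im[...,::-1])
    return im,d,cloud(c,T,d),c,T
E
python3 - <<'E'
from h import *
s=readout.read_state();print(s);print(ctrl.tip_extent)
for n in['scene','top','wrist']:
    im,d,P,c,T=snap(n,n+'0.png');print(n,c)
    np.save(n+'P.npy',P)
E
```

```text
pics
{'t': 0.0, 'joint_positions': array([ 1.06188402e+00,  2.21224003e-01,  1.52758463e+00, -3.80001658e-06,
        1.39471066e+00, -1.26077933e-01]), 'qvel': array([-0.00097084, -0.00018477,  0.00113788,  0.00041318,  0.00090743,
        0.00122269]), 'tau': array([ 9.71229347e-04, -4.94615793e+01, -3.87376535e+01,  6.98585459e-02,
        5.75486838e-02, -1.27567273e-04]), 'tcp_pos': array([0.2331739 , 0.57924398, 0.23545257]), 'eef_rot': array([ 4.36143132e-04,  8.28718669e-01,  5.59664577e-01, -8.58937755e-04]), 'wrist_force': array([-0.48597909, -0.18272387, -0.18394503]), 'moment': array([-0.01425223,  0.0130814 , -0.01154672]), 'opening': 0.08683139682184543}
0.014
scene {'fx': 498.0678926347151, 'fy': 498.0678926347151, 'cx': 266.114362344875, 'cy': 193.09376528322028, 'xyz': array([ 0.95722429, -0.54092622,  0.85592767]), 'orientation': array([-0.34008433,  0.8874465 ,  0.29330126, -0.1037098 ])}
top {'fx': 472.00673614513624, 'fy': 472.00673614513624, 'cx': 255.32775314981674, 'cy': 188.46447467512843, 'xyz': array([0.44668788, 0.00510288, 1.04020803]), 'orientation': array([ 0.05623433, -0.69926794,  0.71072078, -0.05232624])}
wrist {'fx': 303.49517003101613, 'fy': 303.49517003101613, 'cx': 253.84288581431932, 'cy': 192.5091386545125, 'tool_from_camera': array([[ 9.99999301e-01, -2.63234122e-04,  1.15307469e-03,
        -7.35204518e-04],
       [-8.39039526e-05,  9.56673380e-01,  2.91163247e-01,
        -8.09034781e-02],
       [-1.17975997e-03, -2.91163140e-01,  9.56672689e-01,
        -1.48780158e-01],
       [ 0.00000000e+00,  0.00000000e+00,  0.00000000e+00,
         1.00000000e+00]])}
```

View pics/scene0.png

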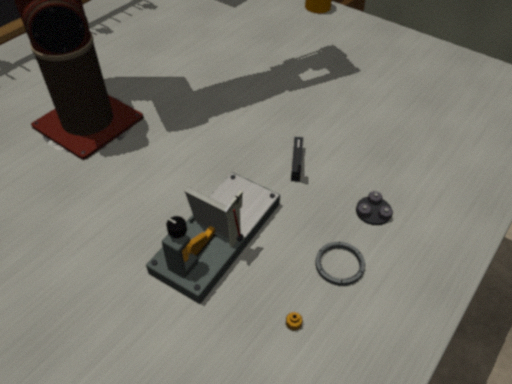

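View pics/top0.png

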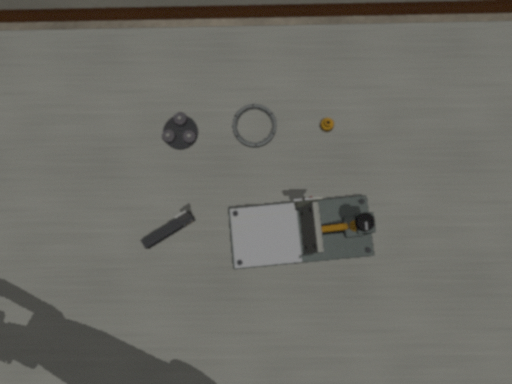

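Run:
```python
from h import *
for cam in['top','scene']:
  for n in['square','fixture','knob','square_heel','blade_tip','square_grip','face_plate','pointer_tip','mark','corner']:
    r=viewer.search_frame(cam,n);print(cam,n,[(np.round(x['rect'],1),round(x['score'],2)) for x in r[:2]])
print(readout.read_state()['t'])
```

```text
top square [(array([167.5, 229.5,  55.4,  37.8]), 0.97)]
top fixture [(array([302.7, 233.6, 154. ,  68.1]), 0.6)]
top knob [(array([366.3, 222.6,  19.6,  23. ]), 0.54)]
top square_heel [(array([169.1, 230.6,  55.9,  39. ]), 0.79)]
top blade_tip [(array([170.4, 228.6,  50.1,  40.5]), 0.63)]
top square_grip [(array([168.9, 228.2,  51.4,  34.5]), 0.63)]
top face_plate [(array([322.1, 227.7,  56.8,  53.2]), 0.6)]
top pointer_tip [(array([319.8, 229.5,  52.5,  53.2]), 0.79)]
top mark []
top corner [(array([302.1, 230.5, 148.7,  74.4]), 0.6)]
scene square [(array([296.5, 158.6,  13.8,  43.1]), 0.7)]
scene fixture []
scene knob [(array([177.9, 226.6,  20.3,  27. ]), 0.79), (array([213.9, 220.9,  58.6,  72.2]), 0.23)]
scene square_heel [(array([297.1, 159.5,  10.5,  50. ]), 0.77)]
scene blade_tip [(array([296.6, 157.4,   9.6,  42.1]), 0.96), (array([176.4, 229.2,  21.6,  24.5]), 0.74)]
scene square_grip [(array([176.9, 228.1,  21.5,  23.9]), 0.62)]
scene face_plate [(array([213.9, 221.1,  56.5,  65.2]), 0.69), (array([339.2, 261.9,  53. ,  45.3]), 0.3)]
scene pointer_tip [(array([216.8, 221.2,  56.5,  65. ]), 0.79), (array([213.9, 238.1, 137.2, 130.8]), 0.22)]
scene mark [(array([211.8, 239.2, 137.5, 132.3]), 0.81), (array([298.1, 160.5,  11.1,  46.4]), 0.18)]
scene corner [(array([213.4, 238.3, 138. , 131.7]), 0.68)]
1.15
```

Run:
```python
from h import *
P=np.load('topP.npy');im=cv2.imread('pics/top0.png')
z=P[...,2]
print('px->world',P[188,255],P[188,400],P[300,255])
big=cv2.resize(im[170:290,120:400],None,fx=2.8,fy=2.8,interpolation=cv2.INTER_CUBIC);cv2.imwrite('pics/topc.png',np.clip(big*1.5,0,255))
# table z
print('table z',np.median(z[300:340,280:420]))
# seat
m=np.zeros(z.shape,bool);m[195:275,225:310]=1
s=m&(z>.025)&(z<.045);print('seat z',np.median(z[s]),s.sum())
m2=np.zeros(z.shape,bool);m2[185:280,220:385]=1
f=m2&(z>.02)
r=cv2.minAreaRect(P[f&(z<.05)][:,:2].astype(np.float32));print('base rect',r,cv2.boxPoints(r))
k=m2&(z>.145);kk=P[k];print('z>.145',kk.shape,kk.min(0),kk.max(0))
k=np.zeros(z.shape,bool);k[210:236,354:378]=1;k&=(z>.155)
print('knob',P[k].mean(0),P[k].min(0),P[k].max(0),k.sum())
q=np.zeros(z.shape,bool);q[200:255,135:200]=1;q&=z>.012
Q=P[q];r=cv2.minAreaRect(Q[:,:2].astype(np.float32));print('square',r,cv2.boxPoints(r));print(np.percentile(Q[:,2],[5,50,95,100]))
st=q&(z>.025)&(z<.042);r=cv2.minAreaRect(P[st][:,:2].astype(np.float32));print('stock',r,cv2.boxPoints(r),P[st].mean(0))
b=q&(z>.06);print('blade',P[b].mean(0),P[b].min(0),P[b].max(0))
```

```text
px->world [ 0.60915186  0.01031637 -0.00148253] [ 0.60391447 -0.31322185 -0.00271019] [0.3651176  0.01411402 0.00042555]
table z -0.0011543322878154738
seat z 0.03417952485104281 4365
base rect ((0.508927047252655, -0.08513139188289642), (0.13020697236061096, 0.30027687549591064), 4.537250518798828) [[ 0.43215054  0.05938637]
 [ 0.45590466 -0.23994946]
 [ 0.58570355 -0.22964916]
 [ 0.56194943  0.06968668]]
z>.145 (718, 3) [ 0.44668788 -0.21047959  0.14500307] [0.56901394 0.00510288 1.04020803]
knob [ 0.51684421 -0.19268681  0.16844406] [ 0.44668788 -0.21047959  0.15591055] [0.53461661 0.00510288 1.04020803] 284
square ((0.5077193975448608, 0.12495775520801544), (0.253794401884079, 0.08915464580059052), 82.3699722290039) [[ 0.44668788  0.00510287]
 [ 0.5350532  -0.00673471]
 [ 0.5687509   0.24481264]
 [ 0.4803856   0.2566502 ]]
[0.02089551 0.0327202  0.10830734 1.04020803]
stock ((0.5183860063552856, 0.19984322786331177), (0.0225908774882555, 0.12043806910514832), 30.77397346496582) [[0.47786984 0.24580364]
 [0.5394923  0.14232415]
 [0.55890214 0.15388282]
 [0.4972797  0.2573623 ]] [0.51443414 0.20402909 0.03233296]
blade [0.52483688 0.13037755 0.2637958 ] [0.44668788 0.00510288 0.06070397] [0.55005399 0.1694645  1.04020803][ WARN:0@0.555] global loadsave.cpp:1063 imwrite_ Unsupported depth image for selected encoder is fallbacked to CV_8U.
```

View pics/topc.png

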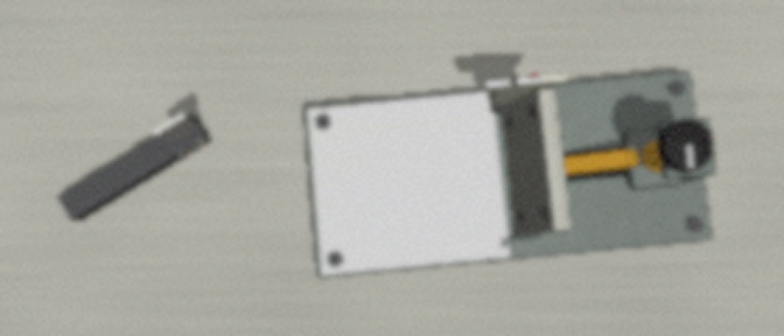

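View pics/wrist0.png

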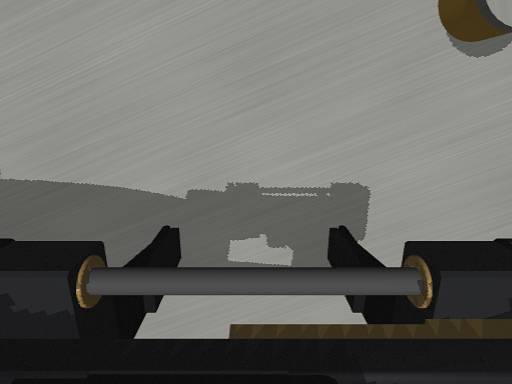

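```bash
cat > tilt.py <<'E'
from h import *
C=np.array([0.509,-0.0851,0.0342]);yv=np.array([-0.0791,0.9969,0]);xv=np.array([.9969,.0791,0])
def tofix(P): 
    D=P-C;return np.stack([D@xv,D@yv,D[...,2]],-1)
def plate(P,lo=-.07,hi=.03):
    F=tofix(P);return F,(abs(F[...,0])<.042)&(F[...,1]>lo)&(F[...,1]<hi)&(F[...,2]>.03)&(F[...,2]<.13)
if __name__=='__main__':
    for n in['top','scene']:
        P=np.load(n+'P.npy');F,m=plate(P)
        Q=F[m];print(n,len(Q))
        for z0 in np.arange(.03,.13,.01):
            s=Q[(Q[:,2]>=z0)&(Q[:,2]<z0+.01)]
            if len(s)>3:print(round(z0,3),len(s),np.round(np.percentile(s[:,1],[5,50,95])*1000,1))
        t=Q[Q[:,2]>.104];print('top',np.percentile(t[:,1],[1,5,25,50,75,95,99])*1000,np.median(t[:,2]))
E
python3 tilt.py
```

```text
top 789
0.03 100 [-68.   -6.3  -4.4]
0.04 55 [-7.7 -7.  -5.9]
0.05 49 [-9.4 -8.3 -7.7]
0.06 61 [-10.9 -10.1  -8.8]
0.07 57 [-12.4 -11.5 -10.2]
0.08 61 [-13.9 -13.2 -12.1]
0.09 57 [-15.5 -14.5 -13.7]
0.1 82 [-28.2 -16.2 -15. ]
0.11 267 [-28.  -22.2 -16.9]
top [-28.65797393 -28.15782641 -25.22498046 -21.85626655 -18.36085085
 -16.24498056 -15.66203945] 0.11203022230457649
scene 946
0.03 125 [-67.4 -15.8 -14. ]
0.04 74 [-18.  -16.6 -15.4]
0.05 78 [-19.8 -18.4 -17.1]
0.06 77 [-21.2 -20.  -18.8]
0.07 80 [-22.4 -21.3 -20. ]
0.08 86 [-24.2 -23.  -21.6]
0.09 77 [-25.4 -24.3 -23.3]
0.1 95 [-27.3 -26.1 -24.7]
0.11 254 [-27.1 -22.5 -16.9]
top [-28.33446684 -27.2521793  -26.20167901 -23.7816185  -19.84741022
 -17.00438876 -15.84056669] 0.11372085043222557
```

play_rows(
  plan=[
    {"dx": -41,"dy": 37,"gripper": 0.4},
    {"dx": -41,"dy": 37,"gripper": 0.4},
    {"dx": -41,"dy": 37,"gripper": 0.4},
    {"dx": -41,"dy": 37,"gripper": 0.4},
    {"dx": -41,"dy": 37,"gripper": 0.4},
  ],
)

```text
validation failed for argument at $.pl...
```

play_rows(
  plan=[
    {"dx": -41,"dy": 37,"gripper": 0.4},
    {"dx": -41,"dy": 37,"gripper": 0.4},
    {"dx": -41,"dy": 37,"gripper": 0.4},
    {"dx": -41,"dy": 37,"gripper": 0.4},
    {"dx": -41,"dy": 37,"gripper": 0.4},
  ],
)

```text
validation failed for argument at $.pl...
```

play_rows(
  plan=[
    {"dx": -41,"dy": 37,"dz": 0,"spin": 0,"gripper": 0.4},
    {"dx": -41,"dy": 37,"dz": 0,"spin": 0,"gripper": 0.4},
    {"dx": -41,"dy": 37,"dz": 0,"spin": 0,"gripper": 0.4},
    {"dx": -41,"dy": 37,"dz": 0,"spin": 0,"gripper": 0.4},
    {"dx": -41,"dy": 37,"dz": 0,"spin": 0,"gripper": 0.4},
  ],
)

```text
t: 1.78
tcp_pos: [0.33, 0.3166, 0.2359]
eef_rot: [0.0, 0.827, 0.562, 0.001]
wrist_force: [0.6, 0.2, -0.0]
opening: 0.0615
```

play_rows(
  plan=[
    {"dx": -41,"dy": 37,"dz": 0,"spin": 0,"gripper": 0.4},
    {"dx": -41,"dy": 37,"dz": 0,"spin": 0,"gripper": 0.4},
    {"dx": -41,"dy": 37,"dz": 0,"spin": 0,"gripper": 0.4},
    {"dx": -41,"dy": 37,"dz": 0,"spin": 0,"gripper": 0.4},
    {"dx": -41,"dy": 37,"dz": 0,"spin": 0,"gripper": 0.4},
  ],
)

```text
t: 2.4
tcp_pos: [0.4293, 0.0496, 0.238]
eef_rot: [0.002, 0.826, 0.563, 0.004]
wrist_force: [0.0, 0.0, 0.6]
opening: 0.0603
```

play_rows(
  plan=[
    {"dx": -41,"dy": 37,"dz": 0,"spin": 0,"gripper": 0.4},
    {"dx": -41,"dy": 37,"dz": 0,"spin": 0,"gripper": 0.4},
    {"dx": -41,"dy": 37,"dz": 0,"spin": 0,"gripper": 0.4},
    {"dx": -20,"dy": 18,"dz": 0,"spin": 0,"gripper": 0.4},
    {"dx": 0,"dy": 0,"dz": 0,"spin": 0,"gripper": 0.4},
  ],
)

```text
t: 3.02
tcp_pos: [0.4991, -0.1411, 0.2396]
eef_rot: [0.003, 0.828, 0.56, 0.005]
wrist_force: [-0.7, 0.9, -0.6]
opening: 0.0611
```

```bash
cat > go.py <<'E'
from h import *
def delta(p):
    s=readout.read_state();Rm=rot(s['eef_rot']);d=Rm.T@(np.array(p)-s['tcp_pos'])*1000
    print('t',s['t'],'tcp',s['tcp_pos'],'yaw',np.degrees(np.arctan2(Rm[1,0],Rm[0,0])),'delta mm',np.round(d,1),'j',np.round(s['joint_positions'],2),'F',np.round(s['wrist_force'],2),'op',s['opening'])
E
python3 - <<'E'
from go import *
im,d,P,c,T=snap('wrist','w1.png');np.save('w1P.npy',P)
delta([.5172,-.194,.151])
r=viewer.masks_of('wrist','knob')
for x in r[:2]:
    m=x['pixels']&(d>0);Q=P[m];print(x['score'],x['rect'],m.sum());Q=Q[(Q[:,2]>.16)&(Q[:,2]<.18)];print(len(Q),Q.mean(0),(Q.min(0)+Q.max(0))/2,Q.min(0),Q.max(0))
E
```

```text
t 3.075 tcp [ 0.49885793 -0.14015265  0.2395733 ] yaw 68.21660561955787 delta mm [-43.7  36.1  88.7] j [-0.43 -0.05  1.81  0.01  1.37 -1.62] F [-0.35 -0.69  0.88] op 0.06093160320197799
0.75 [210.4, 243.1, 36.1, 46.6] 943
687 [ 0.51722392 -0.18556459  0.16684586] [ 0.51591009 -0.18777107  0.1648459 ] [ 0.49934451 -0.19927097  0.16012532] [ 0.53247567 -0.17627117  0.16956648]
```

View pics/w1.png

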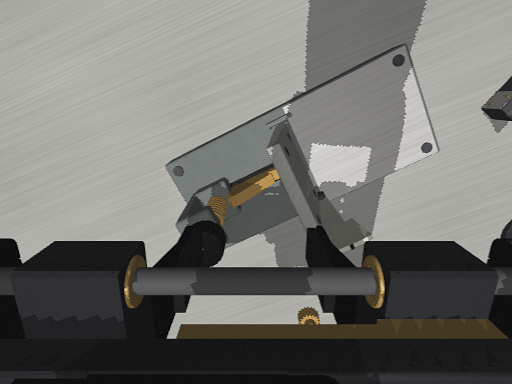

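play_rows(
  plan=[
    {"dx": -43.7,"dy": 36.1,"dz": 0,"spin": 0,"gripper": 0.4},
    {"dx": 0,"dy": 0,"dz": 0,"spin": 0,"gripper": 0.4},
    {"dx": 0,"dy": 0,"dz": 30,"spin": 0,"gripper": 0.4},
    {"dx": 0,"dy": 0,"dz": 30,"spin": 0,"gripper": 0.4},
    {"dx": 0,"dy": 0,"dz": 0,"spin": 0,"gripper": 0.4},
  ],
)

```text
t: 3.75
tcp_pos: [0.5167, -0.1851, 0.1796]
eef_rot: [0.002, 0.825, 0.565, 0.007]
wrist_force: [-0.2, 0.1, -0.6]
opening: 0.0608
```

Run:
```python
from go import *
im,d,P,c,T=snap('scene','s1.png')
delta([.5172,-.194,.151])
cv2.imwrite('pics/s1c.png',cv2.resize(im[150:320,100:300,::-1],None,fx=3.4,fy=3.4,interpolation=cv2.INTER_CUBIC))
```

```text
t 3.8 tcp [ 0.51775698 -0.18563374  0.1813938 ] yaw 68.76482418161571 delta mm [-8.3  2.1 30.4] j [-0.49  0.08  1.79  0.01  1.26 -1.7 ] F [ 0.92 -0.34  0.42] op 0.06098067708256982
```

View pics/s1c.png

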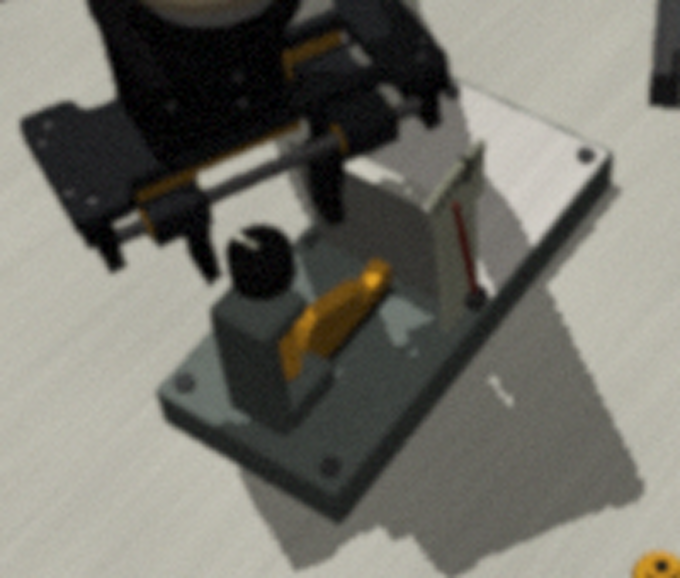

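play_rows(
  plan=[
    {"dx": -8.3,"dy": 2.1,"dz": 0,"spin": 0,"gripper": 0.4},
    {"dx": -2,"dy": 0,"dz": 16,"spin": 0,"gripper": 0.4},
    {"dx": 0,"dy": 0,"dz": 14,"spin": 0,"gripper": 0.4},
    {"dx": 0,"dy": 0,"dz": 3,"spin": 0,"gripper": 0.4},
    {"dx": 0,"dy": 0,"dz": 0,"spin": 0,"gripper": 0.4},
  ],
)

```text
t: 4.42
tcp_pos: [0.5181, -0.1964, 0.1498]
eef_rot: [0.005, 0.825, 0.565, 0.009]
wrist_force: [0.2, 0.9, 0.9]
opening: 0.0607
```

Run:
```python
from go import *
delta([.5172,-.194,.151])
```

```text
t 4.425 tcp [ 0.51807364 -0.196396    0.14981965] yaw 68.82618745251224 delta mm [ 1.9 -1.7 -1.2] j [-0.51  0.12  1.81  0.01  1.19 -1.72] F [0.23 0.85 0.89] op 0.06071091259058313
```

play_rows(
  plan=[
    {"dx": 1.9,"dy": -1.7,"dz": 0,"spin": 0,"gripper": 0.0},
    {"dx": 0,"dy": 0,"dz": 0,"spin": 0,"gripper": -1},
    {"dx": 0,"dy": 0,"dz": 0,"spin": 0,"gripper": -1},
    {"dx": 0,"dy": 0,"dz": 0,"spin": 0,"gripper": -1},
    {"dx": 0,"dy": 0,"dz": 0,"spin": 0,"gripper": -1},
  ],
  force=40,
)

```text
t: 5.05
tcp_pos: [0.5178, -0.1933, 0.1505]
eef_rot: [0.005, 0.825, 0.565, 0.009]
wrist_force: [0.5, -0.6, -0.6]
opening: 0.0333
```

Run:
```python
from go import *
delta([.5172,-.194,.151])
```

```text
t 5.05 tcp [ 0.51784284 -0.19327294  0.15054908] yaw 68.84188754899783 delta mm [-0.9 -0.3 -0.5] j [-0.51  0.11  1.82  0.01  1.19 -1.71] F [ 0.55 -0.57 -0.62] op 0.033294208105715775
```

Gripped (33 mm). Turn clockwise (+spin), 40° first.

play_rows(
  plan=[
    {"dx": 0,"dy": 0,"dz": 0,"spin": 10,"gripper": -1},
    {"dx": 0,"dy": 0,"dz": 0,"spin": 10,"gripper": -1},
    {"dx": 0,"dy": 0,"dz": 0,"spin": 10,"gripper": -1},
    {"dx": 0,"dy": 0,"dz": 0,"spin": 10,"gripper": -1},
    {"dx": 0,"dy": 0,"dz": 0,"spin": 0,"gripper": -1},
  ],
)

```text
t: 5.68
tcp_pos: [0.5177, -0.1934, 0.1505]
eef_rot: [0.002, 0.971, 0.24, 0.01]
wrist_force: [0.5, 0.7, -0.5]
opening: 0.0328
```

```bash
cat > meas.py <<'E'
from tilt import *; from go import delta
import sys
delta([.5178,-.1933,.1505])
for n,zr in(('top',(.03,.105)),('scene',(.03,.105))):
    im,d,P,c,T=snap(n,sys.argv[1]+n+'.png');F,m=plate(P,-.045,.03)
    m&=(F[...,2]>zr[0])&(F[...,2]<zr[1])&(abs(F[...,0])<.042);Q=F[m]
    if len(Q)<20: print(n,'few');continue
    ok=np.ones(len(Q),bool)
    p=None
    # RANSAC line y=a+b z
    rng=np.random.default_rng(0);best=0
    for _ in range(400):
        i,j=rng.integers(len(Q),size=2)
        if abs(Q[i,2]-Q[j,2])<.03: continue
        b=(Q[i,1]-Q[j,1])/(Q[i,2]-Q[j,2]);a=Q[i,1]-b*Q[i,2]
        e=abs(Q[:,1]-a-b*Q[:,2])<.002
        if e.sum()>best:best=e.sum();ok=e
    b,a=np.polyfit(Q[ok,2],Q[ok,1],1);print(n,len(Q),best,'tilt rad',-np.arctan(b),'a mm',a*1000)
E
python3 meas.py m1
```

```text
t 5.675 tcp [ 0.51773498 -0.19339087  0.15050777] yaw 27.833301531133383 delta mm [ 0.1 -0.1  0. ] j [-0.51  0.11  1.82  0.01  1.19 -1.  ] F [ 0.46  0.72 -0.54] op 0.03275785617206307
top 304 301 tilt rad 0.08058916784583697 a mm 0.07934999203832226
scene 152 147 tilt rad 0.08210022362992793 a mm -9.674774411475562
```

play_rows(
  plan=[
    {"dx": 0,"dy": 0,"dz": 0,"spin": 10,"gripper": -1},
    {"dx": 0,"dy": 0,"dz": 0,"spin": 10,"gripper": -1},
    {"dx": 0,"dy": 0,"dz": 0,"spin": 10,"gripper": -1},
    {"dx": 0,"dy": 0,"dz": 0,"spin": 9,"gripper": -1},
    {"dx": 0,"dy": 0,"dz": 0,"spin": 0,"gripper": -1},
  ],
)

```text
t: 6.4
tcp_pos: [0.5176, -0.1935, 0.1505]
eef_rot: [-0.001, 0.995, -0.098, 0.01]
wrist_force: [1.4, 0.7, -1.1]
opening: 0.0329
```

```bash
python3 meas.py m2
```

```text
t 6.4 tcp [ 0.51761671 -0.19345455  0.1505257 ] yaw -11.198178545579456 delta mm [ 0.1 -0.2  0. ] j [-0.51  0.11  1.82  0.01  1.2  -0.31] F [ 1.36  0.68 -1.14] op 0.03288279672792907
top 206 184 tilt rad 0.011552693372669339 a mm 0.048354391273396205
scene 257 257 tilt rad 0.014675891207051284 a mm -9.695317754086192
```

play_rows(
  plan=[
    {"dx": 0,"dy": 0,"dz": 0,"spin": 7,"gripper": -1},
    {"dx": 0,"dy": 0,"dz": 0,"spin": 0,"gripper": -1},
    {"dx": 0,"dy": 0,"dz": 0,"spin": 0,"gripper": -1},
    {"dx": 0,"dy": 0,"dz": 0,"spin": 0,"gripper": -1},
    {"dx": 0,"dy": 0,"dz": 0,"spin": 0,"gripper": -1},
  ],
)

```text
t: 7.12
tcp_pos: [0.5176, -0.1935, 0.1505]
eef_rot: [-0.002, 0.988, -0.152, 0.01]
wrist_force: [2.0, 1.4, -0.8]
opening: 0.0327
```

```bash
python3 meas.py m3
python3 - <<'E'
from tilt import *
for n in('top','scene'):
    P=np.load(n+'P.npy');F=tofix(P)
    m=(abs(F[...,0])<.06)&(F[...,1]>.02)&(F[...,1]<.145)&(abs(F[...,2])<.01)
    Q=F[m];A=np.c_[Q[:,:2],np.ones(len(Q))];print(n,len(Q),np.linalg.lstsq(A,Q[:,2],rcond=None)[0])
    m=(abs(F[...,0])<.4)&(F[...,1]>.02)&(F[...,1]<.4)&(abs(F[...,2]+.035)<.01)
    Q=F[m];A=np.c_[Q[:,:2],np.ones(len(Q))];print(n,len(Q),np.linalg.lstsq(A,Q[:,2],rcond=None)[0])
im=cv2.imread('pics/m3scene.png');cv2.imwrite('pics/m3c.png',cv2.resize(im[170:280,180:290],None,fx=5.4,fy=5.4,interpolation=cv2.INTER_CUBIC))
E
```

```text
t 7.125 tcp [ 0.5175713  -0.19346344  0.15049859] yaw -17.49205555762783 delta mm [ 0.2 -0.2  0. ] j [-0.51  0.11  1.82  0.01  1.2  -0.21] F [ 2.04  1.4  -0.79] op 0.032749131691286744
top 190 171 tilt rad 0.0005244214361749154 a mm 0.046331077084058855
scene 445 440 tilt rad -0.000450390317381986 a mm -10.057003613622577
top 3324 [-1.59373871e-03  5.84041527e-04  8.21486028e-06]
top 48716 [ 0.00056666 -0.00101835 -0.03531845]
scene 1600 [-4.92839958e-05  1.49938366e-03  2.01633942e-03]
scene 35576 [ 5.53960707e-04  2.23872833e-05 -3.33384702e-02]
```

View pics/m3c.png

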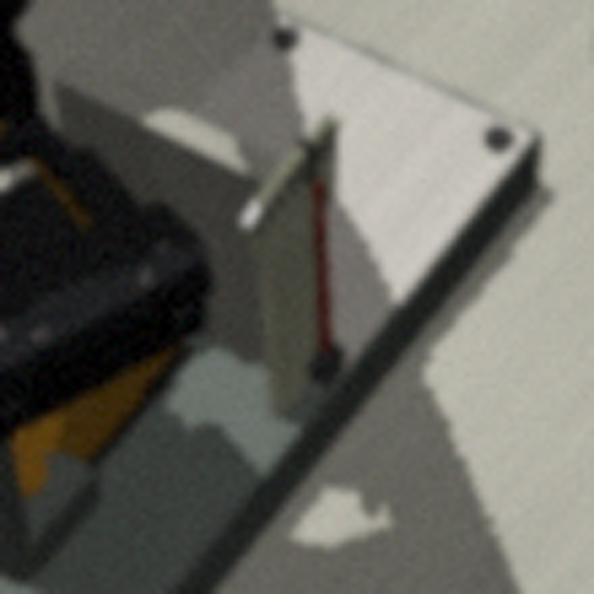

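play_rows(
  plan=[
    {"dx": 0,"dy": 0,"dz": 0,"spin": 0,"gripper": 0.4},
    {"dx": 0,"dy": 0,"dz": 0,"spin": 0,"gripper": 0.4},
    {"dx": 0,"dy": 0,"dz": -15,"spin": 0,"gripper": 0.4},
    {"dx": 0,"dy": 0,"dz": -40,"spin": 0,"gripper": 0.4},
    {"dx": 0,"dy": 0,"dz": -40,"spin": 0,"gripper": 0.4},
  ],
)

```text
t: 7.85
tcp_pos: [0.5136, -0.1932, 0.2463]
eef_rot: [-0.002, 0.988, -0.152, 0.007]
wrist_force: [0.7, -0.6, 0.4]
opening: 0.0607
```

```bash
cat > plan.py <<'E'
from h import *
def plan(p,yaw,n):
    s=readout.read_state();Rm=rot(s['eef_rot']);y0=np.arctan2(Rm[1,0],Rm[0,0]);y1=np.radians(yaw)
    st=(y1-y0)/n;d=(np.array(p)-s['tcp_pos'])/n*1000;print('from',s['tcp_pos'],np.degrees(y0))
    for i in range(n):
        y=y0+i*st;x=np.array([np.cos(y),np.sin(y)]);yy=np.array([np.sin(y),-np.cos(y)])
        print('dx %.1f dy %.1f dz %.1f spin %.1f'%(d[:2]@x,d[:2]@yy,-d[2],-np.degrees(st)))
E
python3 -c "
from plan import *
plan([.5058,.2211,.215],30.8,9)"
```

```text
from [ 0.5136131  -0.19316754  0.24632921] -17.451064018498084
dx -14.6 dy -43.7 dz 3.5 spin -5.4
dx -10.5 dy -44.8 dz 3.5 spin -5.4
dx -6.3 dy -45.6 dz 3.5 spin -5.4
dx -2.0 dy -46.0 dz 3.5 spin -5.4
dx 2.3 dy -46.0 dz 3.5 spin -5.4
dx 6.6 dy -45.6 dz 3.5 spin -5.4
dx 10.9 dy -44.7 dz 3.5 spin -5.4
dx 15.0 dy -43.5 dz 3.5 spin -5.4
dx 19.0 dy -41.9 dz 3.5 spin -5.4
```

play_rows(
  plan=[
    {"dx": -14.6,"dy": -43.7,"dz": 0,"spin": -5.4,"gripper": 0.4},
    {"dx": -10.5,"dy": -44.8,"dz": 0,"spin": -5.4,"gripper": 0.4},
    {"dx": -6.3,"dy": -45.6,"dz": 0,"spin": -5.4,"gripper": 0.4},
    {"dx": -2,"dy": -46,"dz": 5,"spin": -5.4,"gripper": 0.4},
    {"dx": 2.3,"dy": -46,"dz": 5,"spin": -5.4,"gripper": 0.4},
  ],
)

```text
t: 8.48
tcp_pos: [0.5126, 0.038, 0.2488]
eef_rot: [0.004, 0.996, 0.087, 0.016]
wrist_force: [-0.0, 0.3, -1.1]
opening: 0.0611
```

play_rows(
  plan=[
    {"dx": 6.6,"dy": -45.6,"dz": 5,"spin": -5.4,"gripper": 0.4},
    {"dx": 10.9,"dy": -44.7,"dz": 5,"spin": -5.4,"gripper": 0.4},
    {"dx": 15,"dy": -43.5,"dz": 5,"spin": -5.4,"gripper": 0.4},
    {"dx": 19,"dy": -41.9,"dz": 0,"spin": -5.4,"gripper": 0.4},
    {"dx": 0,"dy": 0,"dz": 0,"spin": 0,"gripper": 0.4},
  ],
)

```text
t: 9.1
tcp_pos: [0.5069, 0.2306, 0.2394]
eef_rot: [0.008, 0.96, 0.281, 0.02]
wrist_force: [0.7, -0.4, -0.2]
opening: 0.0612
```

```bash
cat > sq.py <<'E'
from go import *
import sys
delta([.5058,.2211,.018])
for n in('wrist','top','scene'):
    im,d,P,c,T=snap(n,sys.argv[1]+n+'.png')
    r=viewer.masks_of(n,'square')
    if not r: print(n,'none');continue
    m=(r[0]['pixels']&(d>0)).astype(np.uint8);print(n,r[0]['score'],r[0]['rect'])
    m=cv2.dilate(m,np.ones((5,5)))>0
    D=np.abs(P[...,:2]-np.array([.5184,.1998])).max(-1)<.08
    st=m&D&(d>0)&(P[...,2]>.027)&(P[...,2]<.04)
    rr=cv2.minAreaRect(P[st][:,:2].astype(np.float32));print('stock',rr,cv2.boxPoints(rr).round(4).tolist(),np.median(P[st][:,2]))
    b=m&D&(P[...,2]>.1);print('blade top',b.sum(),P[b].mean(0) if b.any() else '')
E
python3 sq.py q1; python3 meas.py m4
```

```text
t 9.1 tcp [0.50687841 0.23063717 0.23940729] yaw 32.65577257109584 delta mm [-13.5   1.7 221.2] j [ 0.29  0.03  1.73 -0.02  1.34 -0.27] F [ 0.71 -0.43 -0.19] op 0.061181238206350394
wrist 0.57 [242.5, 202.4, 21.0, 129.4]
stock ((0.5175385475158691, 0.20132140815258026), (0.022101422771811485, 0.12002164125442505), 31.07318115234375) [[0.4771000146865845, 0.24699999392032623], [0.5389999747276306, 0.14419999718666077], [0.5580000281333923, 0.15559999644756317], [0.4959999918937683, 0.25839999318122864]] 0.03447052084542779
blade top 96 [0.54023624 0.16365711 0.10932339]
top 0.82 [172.9, 227.3, 47.2, 35.5]
stock ((0.5244994759559631, 0.18914151191711426), (0.022712957113981247, 0.09546341001987457), 31.189104080200195) [[0.4900999963283539, 0.2240999937057495], [0.5394999980926514, 0.14239999651908875], [0.558899998664856, 0.1542000025510788], [0.5095000267028809, 0.23589999973773956]] 0.032380893972621116
blade top 75 [0.50971259 0.16432918 0.21718964]
scene 0.92 [295.5, 158.9, 14.3, 46.3]
stock ((0.5214259028434753, 0.2009558081626892), (0.021917395293712616, 0.12497935444116592), 31.024614334106445) [[0.4797999858856201, 0.24889999628067017], [0.5442000031471252, 0.14180000126361847], [0.5630000233650208, 0.15309999883174896], [0.4986000061035156, 0.26019999384880066]] 0.03461070841008851
blade top 22 [0.54712383 0.15770898 0.10958026]
t 9.4 tcp [0.50747346 0.22659549 0.23846072] yaw 32.261376600251296 delta mm [-218.1  358.3   90.5] j [ 0.29  0.03  1.74 -0.02  1.34 -0.27] F [ 0.39  1.06 -0.68] op 0.06103120360223216
top 189 165 tilt rad -0.00055363965139633 a mm -0.004151516526416404
scene 784 745 tilt rad 0.0005654562309776453 a mm -9.982966394814166
```

View pics/q1wrist.png

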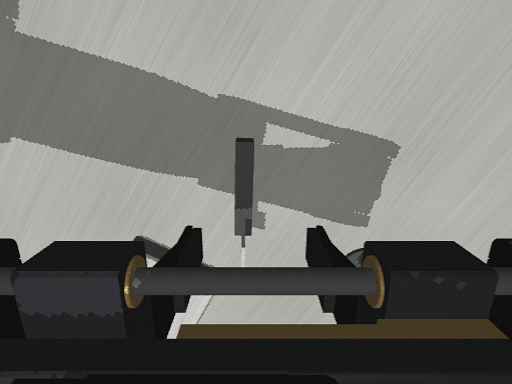

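play_rows(
  plan=[
    {"dx": 0,"dy": 0,"dz": 0,"spin": 0,"gripper": 0.4},
    {"dx": 0,"dy": 0,"dz": 0,"spin": 0,"gripper": 0.4},
    {"dx": 0,"dy": 0,"dz": 0,"spin": 0,"gripper": 0.4},
    {"dx": 0,"dy": 0,"dz": 0,"spin": 0,"gripper": 0.4},
    {"dx": 0,"dy": 0,"dz": 0,"spin": 0,"gripper": 0.4},
  ],
)

```text
t: 10.12
tcp_pos: [0.5077, 0.2256, 0.2383]
eef_rot: [0.008, 0.961, 0.277, 0.019]
wrist_force: [0.1, -0.4, 0.2]
opening: 0.0611
```

```bash
cat > tl.py <<'E'
from go import *
s=readout.read_state();Rm=rot(s['eef_rot']);print('t',s['t'],'tool z world xy',Rm[:2,2].round(4),'tcp',s['tcp_pos'].round(4),'yaw',np.degrees(np.arctan2(Rm[1,0],Rm[0,0])).round(2),'x.z',Rm[2,0].round(4),'y.z',Rm[2,1].round(4),s['joint_positions'].round(3),'F',s['wrist_force'].round(1),'M',s['moment'].round(2))
E
python3 tl.py
```

```text
t 10.125 tool z world xy [ 0.0411 -0.0054] tcp [0.5077 0.2256 0.2383] yaw 32.15 x.z 0.0319 y.z 0.0264 [ 0.286  0.026  1.737 -0.017  1.341 -0.271] F [ 0.1 -0.4  0.2] M [-0.02  0.02  0.01]
```

play_rows(
  plan=[
    {"dx": 0,"dy": 0,"dz": 10,"spin": 0,"gripper": 0.4},
    {"dx": 0,"dy": 0,"dz": 10,"spin": 0,"gripper": 0.4},
    {"dx": 0,"dy": 0,"dz": 10,"spin": 0,"gripper": 0.4},
    {"dx": 0,"dy": 0,"dz": 10,"spin": 0,"gripper": 0.4},
    {"dx": 0,"dy": 0,"dz": 0,"spin": 0,"gripper": 0.4},
  ],
)

```text
t: 10.75
tcp_pos: [0.5085, 0.2252, 0.194]
eef_rot: [0.008, 0.961, 0.277, 0.018]
wrist_force: [-0.7, 0.3, 1.3]
opening: 0.0611
```

```bash
python3 tl.py
```

```text
t 10.75 tool z world xy [ 0.0386 -0.0061] tcp [0.5085 0.2252 0.194 ] yaw 32.16 x.z 0.0295 y.z 0.0257 [ 0.285  0.066  1.781 -0.018  1.26  -0.271] F [-0.7  0.3  1.3] M [-0.01  0.09  0.  ]
```

play_rows(
  plan=[
    {"dx": 0,"dy": 0,"dz": -40,"spin": 0,"gripper": 0.4},
    {"dx": 0,"dy": 0,"dz": 0,"spin": 0,"gripper": 0.4},
    {"dx": 0,"dy": 0,"dz": 0,"spin": 0,"gripper": 0.4},
    {"dx": 0,"dy": 0,"dz": 0,"spin": 0,"gripper": 0.4},
    {"dx": 0,"dy": 0,"dz": 0,"spin": 0,"gripper": 0.4},
  ],
)

```text
t: 11.38
tcp_pos: [0.5062, 0.2252, 0.2329]
eef_rot: [0.008, 0.961, 0.277, 0.016]
wrist_force: [0.5, 0.5, 0.5]
opening: 0.0612
```

```bash
python3 tl.py
```

```text
t 11.375 tool z world xy [ 0.0358 -0.0069] tcp [0.5062 0.2252 0.2329] yaw 32.15 x.z 0.0267 y.z 0.0249 [ 0.286  0.03   1.742 -0.017  1.337 -0.271] F [0.5 0.5 0.5] M [-0.02  0.04  0.02]
```

play_rows(
  plan=[
    {"dx": 60,"dy": 8,"dz": 0,"spin": 0,"gripper": 0.4},
    {"dx": 0,"dy": 0,"dz": 0,"spin": 0,"gripper": 0.4},
    {"dx": 0,"dy": 0,"dz": 0,"spin": 0,"gripper": 0.4},
    {"dx": 0,"dy": 0,"dz": 0,"spin": 0,"gripper": 0.4},
    {"dx": 0,"dy": 0,"dz": 0,"spin": 0,"gripper": 0.4},
  ],
)

```text
t: 12.0
tcp_pos: [0.5578, 0.2493, 0.229]
eef_rot: [0.008, 0.961, 0.277, 0.011]
wrist_force: [0.4, -0.7, 0.6]
opening: 0.0608
```

```bash
python3 tl.py
```

```text
t 12.0 tool z world xy [ 0.0254 -0.0103] tcp [0.5578 0.2493 0.229 ] yaw 32.15 x.z 0.016 y.z 0.0223 [ 0.301  0.178  1.59  -0.018  1.352 -0.257] F [ 0.4 -0.7  0.6] M [0.   0.03 0.02]
```

play_rows(
  plan=[
    {"dx": -60,"dy": -8,"dz": 0,"spin": 0,"gripper": 0.4},
    {"dx": 0,"dy": 0,"dz": 0,"spin": 0,"gripper": 0.4},
    {"dx": 0,"dy": 0,"dz": 0,"spin": 0,"gripper": 0.4},
    {"dx": 0,"dy": 0,"dz": 0,"spin": 0,"gripper": 0.4},
    {"dx": 0,"dy": 0,"dz": 0,"spin": 0,"gripper": 0.4},
  ],
)

```text
t: 12.62
tcp_pos: [0.501, 0.2233, 0.2278]
eef_rot: [0.009, 0.961, 0.277, 0.011]
wrist_force: [0.1, -0.4, 0.0]
opening: 0.0612
```

```bash
python3 tl.py
```

```text
t 12.625 tool z world xy [ 0.0257 -0.0103] tcp [0.501  0.2233 0.2278] yaw 32.14 x.z 0.0163 y.z 0.0224 [ 0.286  0.029  1.753 -0.018  1.338 -0.271] F [ 0.1 -0.4  0. ] M [-0.06  0.11 -0.02]
```

play_rows(
  plan=[
    {"dx": 60,"dy": 8,"dz": 0,"spin": 0,"gripper": 0.4},
    {"dx": 0,"dy": 0,"dz": 0,"spin": 0,"gripper": 0.4},
    {"dx": 0,"dy": 0,"dz": 0,"spin": 0,"gripper": 0.4},
    {"dx": -60,"dy": -8,"dz": 0,"spin": 0,"gripper": 0.4},
    {"dx": 0,"dy": 0,"dz": 0,"spin": 0,"gripper": 0.4},
  ],
)

```text
t: 13.25
tcp_pos: [0.4971, 0.2221, 0.2199]
eef_rot: [0.009, 0.961, 0.277, 0.003]
wrist_force: [0.5, 0.3, 0.6]
opening: 0.0609
```

```bash
python3 tl.py
```

```text
t 13.25 tool z world xy [ 0.0109 -0.0149] tcp [0.4971 0.2221 0.2199] yaw 32.14 x.z 0.0012 y.z 0.0184 [ 0.286  0.038  1.759 -0.018  1.339 -0.271] F [0.5 0.3 0.6] M [-0.03 -0.03  0.01]
```

play_rows(
  plan=[
    {"dx": 60,"dy": 8,"dz": 0,"spin": 0,"gripper": 0.4},
    {"dx": 0,"dy": 0,"dz": 0,"spin": 0,"gripper": 0.4},
    {"dx": 0,"dy": 0,"dz": 0,"spin": 0,"gripper": 0.4},
    {"dx": -60,"dy": -8,"dz": 0,"spin": 0,"gripper": 0.4},
    {"dx": 0,"dy": 0,"dz": 0,"spin": 0,"gripper": 0.4},
  ],
)

```text
t: 13.88
tcp_pos: [0.493, 0.2206, 0.2177]
eef_rot: [0.009, 0.961, 0.277, 0.001]
wrist_force: [0.2, 0.8, -0.4]
opening: 0.061
```

```bash
python3 tl.py
```

```text
t 13.875 tool z world xy [ 0.0061 -0.0166] tcp [0.493  0.2206 0.2177] yaw 32.13 x.z -0.0037 y.z 0.0173 [ 0.285  0.033  1.768 -0.018  1.339 -0.271] F [ 0.2  0.8 -0.4] M [-0.02 -0.05 -0.01]
```

```bash
python3 sq.py q2|head -4; python3 -c "
from plan import *
plan([.5055,.2222,.06],30.9,5)"
```

```text
t 13.875 tcp [0.4929905  0.2205675  0.21767041] yaw 32.13244110621606 delta mm [ 11.9   2.9 199.7] j [ 0.29  0.03  1.77 -0.02  1.34 -0.27] F [ 0.22  0.79 -0.39] op 0.060979067993980764
wrist 0.96 [264.2, 203.9, 23.8, 124.8]
stock ((0.5175023674964905, 0.20127877593040466), (0.022189605981111526, 0.1203550174832344), 31.056507110595703) [[0.47699999809265137, 0.24709999561309814], [0.5389999747276306, 0.14399999380111694], [0.5580999851226807, 0.15549999475479126], [0.4959999918937683, 0.25859999656677246]] 0.03447182794909878
blade top 88 [0.524644   0.18537007 0.14447617]
from [0.49916496 0.22245722 0.22073021] 32.12362175874642
dx 1.0 dy 0.7 dz 32.1 spin 0.2
dx 1.0 dy 0.7 dz 32.1 spin 0.2
dx 1.1 dy 0.7 dz 32.1 spin 0.2
dx 1.1 dy 0.7 dz 32.1 spin 0.2
dx 1.1 dy 0.7 dz 32.1 spin 0.2
```

play_rows(
  plan=[
    {"dx": 2,"dy": 1,"dz": 32,"spin": 0.4,"gripper": 0.4},
    {"dx": 1,"dy": 0.5,"dz": 32,"spin": 0.4,"gripper": 0.4},
    {"dx": 1,"dy": 0.5,"dz": 32,"spin": 0.4,"gripper": 0.4},
    {"dx": 1,"dy": 0.5,"dz": 32,"spin": 0,"gripper": 0.4},
    {"dx": 0,"dy": 0,"dz": 0,"spin": 0,"gripper": 0.4},
  ],
)

```text
t: 14.8
tcp_pos: [0.5134, 0.2233, 0.0938]
eef_rot: [0.009, 0.964, 0.266, 0.009]
wrist_force: [0.9, -0.8, 0.2]
opening: 0.0609
```

```bash
python3 tl.py; python3 -c "
from plan import *
plan([.5048,.2225,.018],31.0,3)"
```

```text
t 14.8 tool z world xy [ 0.0227 -0.0115] tcp [0.5134 0.2233 0.0938] yaw 30.9 x.z 0.0136 y.z 0.0216 [ 0.28   0.202  1.833 -0.02   1.088 -0.251] F [ 0.9 -0.8  0.2] M [-0.05  0.    0.04]
from [0.51336803 0.22327913 0.09379298] 30.900283148278984
dx -2.6 dy -1.2 dz 25.3 spin -0.0
dx -2.6 dy -1.2 dz 25.3 spin -0.0
dx -2.6 dy -1.2 dz 25.3 spin -0.0
```

play_rows(
  plan=[
    {"dx": 48,"dy": 0,"dz": 0,"spin": 0,"gripper": 0.4},
    {"dx": 0,"dy": 0,"dz": 0,"spin": 0,"gripper": 0.4},
    {"dx": 0,"dy": 0,"dz": 0,"spin": 0,"gripper": 0.4},
    {"dx": -56,"dy": -2,"dz": 0,"spin": 0,"gripper": 0.4},
    {"dx": 0,"dy": 0,"dz": 0,"spin": 0,"gripper": 0.4},
  ],
)

```text
t: 15.42
tcp_pos: [0.5042, 0.2204, 0.0949]
eef_rot: [0.009, 0.964, 0.266, 0.008]
wrist_force: [1.0, 1.0, -0.4]
opening: 0.0608
```

play_rows(
  plan=[
    {"dx": 0,"dy": 0,"dz": 0,"spin": 0,"gripper": 0.4},
    {"dx": 0,"dy": 0,"dz": 8,"spin": 0,"gripper": 0.4},
    {"dx": 0,"dy": 0,"dz": 8,"spin": 0,"gripper": 0.4},
    {"dx": 0,"dy": 0,"dz": 8,"spin": 0,"gripper": 0.4},
    {"dx": 0,"dy": 0,"dz": 0,"spin": 0,"gripper": 0.4},
  ],
)

```text
t: 16.05
tcp_pos: [0.5088, 0.2213, 0.0732]
eef_rot: [0.009, 0.964, 0.266, 0.012]
wrist_force: [-0.2, -0.1, -0.4]
opening: 0.0609
```

```bash
python3 tl.py; python3 -c "
from plan import *
plan([.5048,.2225,.018],31.0,1)"
```

```text
t 16.05 tool z world xy [ 0.0274 -0.0104] tcp [0.5088 0.2213 0.0732] yaw 30.92 x.z 0.0182 y.z 0.023 [ 0.279  0.217  1.86  -0.02   1.041 -0.251] F [-0.2 -0.1 -0.4] M [-0.1   0.01  0.01]
from [0.50875714 0.22133675 0.07324548] 30.917511896069836
dx -2.8 dy -3.0 dz 55.2 spin -0.1
```

play_rows(
  plan=[
    {"dx": 60,"dy": 0,"dz": 0,"spin": 0,"gripper": 0.4},
    {"dx": 0,"dy": 0,"dz": 0,"spin": 0,"gripper": 0.4},
    {"dx": 0,"dy": 0,"dz": 0,"spin": 0,"gripper": 0.4},
    {"dx": 0,"dy": 0,"dz": 0,"spin": 0,"gripper": 0.4},
    {"dx": 0,"dy": 0,"dz": 0,"spin": 0,"gripper": 0.4},
  ],
)

```text
t: 16.68
tcp_pos: [0.5568, 0.2511, 0.0703]
eef_rot: [0.009, 0.964, 0.266, 0.007]
wrist_force: [0.5, 0.4, 0.2]
opening: 0.0607
```

```bash
python3 tl.py
```

```text
t 16.675 tool z world xy [ 0.0188 -0.0133] tcp [0.5568 0.2511 0.0703] yaw 30.9 x.z 0.0093 y.z 0.0211 [ 0.305  0.348  1.703 -0.021  1.077 -0.225] F [0.5 0.4 0.2] M [-0.02  0.08 -0.02]
```

play_rows(
  plan=[
    {"dx": -12,"dy": 0,"dz": 0,"spin": 0,"gripper": 0.4},
    {"dx": -12,"dy": 0,"dz": 0,"spin": 0,"gripper": 0.4},
    {"dx": -12,"dy": 0,"dz": 0,"spin": 0,"gripper": 0.4},
    {"dx": -12,"dy": 0,"dz": 0,"spin": 0,"gripper": 0.4},
    {"dx": -12,"dy": 0,"dz": 0,"spin": 0,"gripper": 0.4},
  ],
)

```text
t: 17.3
tcp_pos: [0.5015, 0.2179, 0.0707]
eef_rot: [0.009, 0.964, 0.266, 0.008]
wrist_force: [-1.4, -0.8, 0.8]
opening: 0.061
```

```bash
python3 tl.py
```

```text
t 17.3 tool z world xy [ 0.0201 -0.0131] tcp [0.5015 0.2179 0.0707] yaw 30.9 x.z 0.0105 y.z 0.0216 [ 0.277  0.209  1.875 -0.021  1.042 -0.252] F [-1.4 -0.8  0.8] M [-0.05  0.06 -0.04]
```

play_rows(
  plan=[
    {"dx": 62,"dy": 0,"dz": 0,"spin": 0,"gripper": 0.4},
    {"dx": 0,"dy": 0,"dz": 0,"spin": 0,"gripper": 0.4},
    {"dx": 0,"dy": 0,"dz": 0,"spin": 0,"gripper": 0.4},
    {"dx": 0,"dy": 0,"dz": 0,"spin": 0,"gripper": 0.4},
    {"dx": -12,"dy": 0,"dz": 0,"spin": 0,"gripper": 0.4},
  ],
)

```text
t: 17.92
tcp_pos: [0.5369, 0.2404, 0.0669]
eef_rot: [0.009, 0.964, 0.266, 0.002]
wrist_force: [-0.6, 0.6, -0.2]
opening: 0.061
```

play_rows(
  plan=[
    {"dx": -12,"dy": 0,"dz": 0,"spin": 0,"gripper": 0.4},
    {"dx": -12,"dy": 0,"dz": 0,"spin": 0,"gripper": 0.4},
    {"dx": -12,"dy": 0,"dz": 0,"spin": 0,"gripper": 0.4},
    {"dx": -6,"dy": 0,"dz": 0,"spin": 0,"gripper": 0.4},
    {"dx": 0,"dy": 0,"dz": 0,"spin": 0,"gripper": 0.4},
  ],
)

```text
t: 18.55
tcp_pos: [0.4965, 0.2164, 0.0678]
eef_rot: [0.009, 0.964, 0.266, 0.002]
wrist_force: [0.9, -0.5, 0.1]
opening: 0.0606
```

```bash
python3 tl.py;python3 -c "
from plan import *
plan([.5048,.2225,.018],31.0,1)"
```

```text
t 18.55 tool z world xy [ 0.0097 -0.0168] tcp [0.4965 0.2164 0.0678] yaw 30.83 x.z -0.0003 y.z 0.0194 [ 0.277  0.21   1.88  -0.022  1.047 -0.251] F [ 0.9 -0.5  0.1] M [-0.09  0.   -0.03]
from [0.4964829  0.21637521 0.0677532 ] 30.834709776024248
dx 10.3 dy -1.0 dz 49.8 spin -0.2
```

Tilt across the jaws is zero. Descend slowly.

play_rows(
  plan=[
    {"dx": 5,"dy": -0.5,"dz": 10,"spin": 0,"gripper": 0.4},
    {"dx": 3,"dy": -0.5,"dz": 10,"spin": 0,"gripper": 0.4},
    {"dx": 0,"dy": 0,"dz": 10,"spin": 0,"gripper": 0.4},
    {"dx": 0,"dy": 0,"dz": 8,"spin": 0,"gripper": 0.4},
    {"dx": 0,"dy": 0,"dz": 0,"spin": 0,"gripper": 0.4},
  ],
)

```text
t: 19.18
tcp_pos: [0.5039, 0.2213, 0.0258]
eef_rot: [0.009, 0.964, 0.266, 0.002]
wrist_force: [-1.0, -0.1, 0.5]
opening: 0.0608
```

```bash
python3 tl.py;python3 -c "
from plan import *
plan([.5048,.2225,.018],31.0,1)"
```

```text
t 19.175 tool z world xy [ 0.0086 -0.0169] tcp [0.5039 0.2213 0.0258] yaw 30.85 x.z -0.0013 y.z 0.0189 [ 0.282  0.296  1.869 -0.023  0.973 -0.244] F [-1.  -0.1  0.5] M [-0.01  0.02 -0.03]
from [0.50390364 0.2213152  0.02584934] 30.848635569674034
dx 1.4 dy -0.6 dz 7.8 spin -0.2
```

play_rows(
  plan=[
    {"dx": 1.4,"dy": -0.6,"dz": 6.5,"spin": 0,"gripper": 0.4},
    {"dx": 0,"dy": 0,"dz": 0,"spin": 0,"gripper": -0.3},
    {"dx": 0,"dy": 0,"dz": 0,"spin": 0,"gripper": -1},
    {"dx": 0,"dy": 0,"dz": 0,"spin": 0,"gripper": -1},
    {"dx": 0,"dy": 0,"dz": 0,"spin": 0,"gripper": -1},
  ],
  force=35,
)

```text
t: 19.8
tcp_pos: [0.5057, 0.2227, 0.0198]
eef_rot: [0.009, 0.964, 0.266, 0.003]
wrist_force: [-0.2, -0.2, -0.5]
opening: 0.029
```

```bash
python3 tl.py; python3 sq.py q3
```

```text
t 19.8 tool z world xy [ 0.0102 -0.0165] tcp [0.5057 0.2227 0.0198] yaw 30.85 x.z 0.0003 y.z 0.0194 [ 0.283  0.31   1.866 -0.023  0.961 -0.242] F [-0.2 -0.2 -0.5] M [-0.06  0.    0.  ]
t 19.8 tcp [0.5056558  0.2226781  0.01981818] yaw 30.845712665278086 delta mm [-0.7  1.4  1.8] j [ 0.28  0.31  1.87 -0.02  0.96 -0.24] F [-0.24 -0.17 -0.51] op 0.028967012815068482
wrist 0.71 [254.7, 252.1, 45.2, 140.3]
stock ((0.5045320391654968, 0.22300586104393005), (0.022108126431703568, 0.0700506716966629), 30.970840454101562) [[0.47699999809265137, 0.24729999899864197], [0.5131000280380249, 0.18729999661445618], [0.5320000052452087, 0.19869999587535858], [0.4959999918937683, 0.25870001316070557]] 0.034484361035703515
blade top 89 [0.49169085 0.24414788 0.10193354]
top 0.9 [178.4, 223.9, 32.9, 23.9]
stock ((0.533075749874115, 0.17420189082622528), (0.02230738289654255, 0.06093769147992134), 31.245187759399414) [[0.5077000260353088, 0.19449999928474426], [0.5393000245094299, 0.14239999651908875], [0.5583999752998352, 0.15389999747276306], [0.5267999768257141, 0.20600000023841858]] 0.032403253768286455
blade top 37 [0.54137007 0.15930884 0.10668181]
scene 0.67 [296.8, 160.3, 12.5, 44.5]
stock ((0.5216608643531799, 0.19723005592823029), (0.0318031907081604, 0.12056493759155273), 27.076601028442383) [[0.48010000586509705, 0.24369999766349792], [0.5349000096321106, 0.1362999975681305], [0.5633000135421753, 0.15080000460147858], [0.508400022983551, 0.2581000030040741]] 0.03453952043159275
blade top 20 [0.54680737 0.15821887 0.11033238]
```

View pics/q3scene.png

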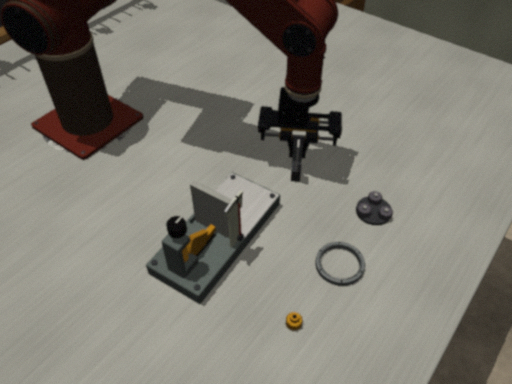

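Opening was still closing at 29 mm; let it finish.

play_rows(
  plan=[
    {"dx": 0,"dy": 0,"dz": 0,"spin": 0,"gripper": -1},
    {"dx": 0,"dy": 0,"dz": 0,"spin": 0,"gripper": -1},
    {"dx": 0,"dy": 0,"dz": 0,"spin": 0,"gripper": -1},
    {"dx": 0,"dy": 0,"dz": 0,"spin": 0,"gripper": -1},
    {"dx": 0,"dy": 0,"dz": 0,"spin": 0,"gripper": -1},
  ],
  force=35,
)

```text
t: 20.72
tcp_pos: [0.5057, 0.2227, 0.0198]
eef_rot: [0.009, 0.964, 0.266, 0.003]
wrist_force: [0.9, 0.4, 1.0]
opening: 0.0213
```

```bash
python3 tl.py
```

```text
t 20.725 tool z world xy [ 0.0102 -0.0165] tcp [0.5057 0.2227 0.0198] yaw 30.85 x.z 0.0003 y.z 0.0194 [ 0.283  0.31   1.866 -0.023  0.961 -0.242] F [0.9 0.4 1. ] M [-0.03 -0.    0.08]
```

play_rows(
  plan=[
    {"dx": 0,"dy": 0,"dz": -14,"spin": 0,"gripper": -1},
    {"dx": 0,"dy": 0,"dz": -16,"spin": 0,"gripper": -1},
    {"dx": 0,"dy": 0,"dz": -16,"spin": 0,"gripper": -1},
    {"dx": 0,"dy": 0,"dz": -16,"spin": 0,"gripper": -1},
    {"dx": 0,"dy": 0,"dz": -14,"spin": 0,"gripper": -1},
  ],
)

```text
t: 21.35
tcp_pos: [0.503, 0.2236, 0.0992]
eef_rot: [0.009, 0.964, 0.266, 0.001]
wrist_force: [-0.6, -0.1, -3.2]
opening: 0.0222
```

```bash
python3 tl.py;python3 -c "
from plan import *
plan([.4991,.0395,.095],4.4,14)"
```

```text
t 21.35 tool z world xy [ 0.006  -0.0174] tcp [0.503  0.2236 0.0992] yaw 30.83 x.z -0.0038 y.z 0.018 [ 0.286  0.187  1.839 -0.02   1.115 -0.243] F [-0.6 -0.1 -3.2] M [ 0.1   0.05 -0.  ]
from [0.50300453 0.22360421 0.09923318] 30.833874458635453
dx -7.0 dy 11.1 dz 0.3 spin 1.9
dx -6.6 dy 11.4 dz 0.3 spin 1.9
dx -6.2 dy 11.6 dz 0.3 spin 1.9
dx -5.8 dy 11.8 dz 0.3 spin 1.9
dx -5.5 dy 12.0 dz 0.3 spin 1.9
dx -5.1 dy 12.1 dz 0.3 spin 1.9
dx -4.7 dy 12.3 dz 0.3 spin 1.9
dx -4.2 dy 12.4 dz 0.3 spin 1.9
dx -3.8 dy 12.6 dz 0.3 spin 1.9
dx -3.4 dy 12.7 dz 0.3 spin 1.9
dx -3.0 dy 12.8 dz 0.3 spin 1.9
dx -2.6 dy 12.9 dz 0.3 spin 1.9
dx -2.1 dy 13.0 dz 0.3 spin 1.9
dx -1.7 dy 13.0 dz 0.3 spin 1.9
```

play_rows(
  plan=[
    {"dx": -7,"dy": 11.1,"dz": 0,"spin": 1.9,"gripper": -1},
    {"dx": -6.6,"dy": 11.4,"dz": 0,"spin": 1.9,"gripper": -1},
    {"dx": -6.2,"dy": 11.6,"dz": 0,"spin": 1.9,"gripper": -1},
    {"dx": -5.8,"dy": 11.8,"dz": 0,"spin": 1.9,"gripper": -1},
    {"dx": -5.5,"dy": 12,"dz": 0,"spin": 1.9,"gripper": -1},
  ],
)

```text
t: 21.98
tcp_pos: [0.5009, 0.1532, 0.1005]
eef_rot: [0.009, 0.984, 0.18, 0.001]
wrist_force: [-0.1, -1.0, -4.3]
opening: 0.0216
```

play_rows(
  plan=[
    {"dx": -5.1,"dy": 12.1,"dz": 0,"spin": 1.9,"gripper": -1},
    {"dx": -4.7,"dy": 12.3,"dz": 0,"spin": 1.9,"gripper": -1},
    {"dx": -4.2,"dy": 12.4,"dz": 0,"spin": 1.9,"gripper": -1},
    {"dx": -3.8,"dy": 12.6,"dz": 0,"spin": 1.9,"gripper": -1},
    {"dx": -3.4,"dy": 12.7,"dz": 0,"spin": 1.9,"gripper": -1},
  ],
)

```text
t: 22.6
tcp_pos: [0.498, 0.0825, 0.1015]
eef_rot: [0.009, 0.996, 0.091, 0.002]
wrist_force: [-0.2, -0.3, -3.2]
opening: 0.0217
```

```bash
python3 tl.py;python3 -c "
from plan import *
plan([.4991,.0395,.095],4.4,4)"
```

```text
t 22.6 tool z world xy [ 0.0056 -0.0179] tcp [0.498  0.0825 0.1015] yaw 10.48 x.z 0.0022 y.z 0.0186 [ 0.02   0.076  1.958 -0.02   1.103 -0.154] F [-0.2 -0.3 -3.2] M [ 0.02  0.05 -0.  ]
from [0.49795549 0.08254635 0.10148107] 10.481393103068838
dx -1.7 dy 10.6 dz 1.6 spin 1.5
dx -1.4 dy 10.7 dz 1.6 spin 1.5
dx -1.1 dy 10.7 dz 1.6 spin 1.5
dx -0.8 dy 10.7 dz 1.6 spin 1.5
```

play_rows(
  plan=[
    {"dx": -1.7,"dy": 10.6,"dz": 0,"spin": 1.5,"gripper": -1},
    {"dx": -1.4,"dy": 10.7,"dz": 2,"spin": 1.5,"gripper": -1},
    {"dx": -1.1,"dy": 10.7,"dz": 2,"spin": 1.5,"gripper": -1},
    {"dx": -0.8,"dy": 10.7,"dz": 2,"spin": 1.5,"gripper": -1},
    {"dx": 0,"dy": 0,"dz": 0,"spin": 0,"gripper": -1},
  ],
)

```text
t: 23.22
tcp_pos: [0.4991, 0.0356, 0.0959]
eef_rot: [0.009, 0.999, 0.034, 0.003]
wrist_force: [-0.0, 0.6, -3.3]
opening: 0.0219
```

```bash
cat > heel.py <<'E'
from tilt import *
import sys
C0=C
for n in('top','scene'):
    im,d,P,c,T=snap(n,sys.argv[1]+n+'.png');F=tofix(P)
    cv2.imwrite('pics/%s%sc.png'%(sys.argv[1],n),cv2.resize((im[180:290,220:385] if n=='top' else im[130:300,140:300])[...,::-1],None,fx=3.5,fy=3.5,interpolation=cv2.INTER_CUBIC))
    m=(abs(F[...,0])<.03)&(F[...,1]>-.006)&(F[...,1]<.16)&(F[...,2]>.0)&(F[...,2]<.2)&(d>0)
    # blade: thin at high z ; stock
    for z0 in np.arange(.015,.15,.01):
        q=m&(F[...,2]>z0)&(F[...,2]<z0+.01)&(F[...,1]<.09)
        if q.sum()>3: Q=F[q];print(n,round(z0,3),len(Q),'y',np.percentile(Q[:,1],[2,50,98]).round(4),'x',np.percentile(Q[:,0],[2,50,98]).round(4))
E
python3 tl.py; python3 heel.py a1
```

```text
t 23.225 tool z world xy [ 0.0057 -0.0178] tcp [0.4991 0.0356 0.0959] yaw 3.95 x.z 0.0045 y.z 0.0181 [-0.075  0.072  1.974 -0.02   1.089 -0.135] F [-0.   0.6 -3.3] M [0.13 0.02 0.  ]
top 0.015 13 y [-0.0003 -0.      0.0002] x [-0.0264  0.0037  0.0278]
top 0.025 13 y [-0.0003  0.0001  0.0003] x [-0.0276 -0.0017  0.0273]
top 0.035 15 y [-0.0003  0.0002  0.0004] x [-0.0264  0.0001  0.0238]
top 0.045 19 y [-0.0003 -0.      0.0445] x [-0.0261 -0.0068  0.0292]
top 0.055 14 y [-0.0002  0.      0.0491] x [-0.0168  0.0017  0.024 ]
top 0.065 63 y [-0.0003  0.0404  0.0837] x [-0.0272 -0.0061  0.0277]
top 0.075 34 y [-0.0002  0.0365  0.049 ] x [-0.0189  0.0003  0.0213]
top 0.085 25 y [-0.0002  0.0001  0.0415] x [-0.0275 -0.0035  0.0287]
top 0.095 17 y [-0.0003  0.0001  0.0501] x [-0.024  -0.0033  0.0201]
top 0.105 81 y [-0.0056 -0.0024  0.0002] x [-0.0283 -0.0014  0.0281]
top 0.115 42 y [-0.0059 -0.0024  0.0388] x [-0.0297 -0.0018  0.0288]
top 0.125 4 y [0.0425 0.0453 0.0825] x [-0.0158 -0.0035 -0.0035]
top 0.145 24 y [0.0361 0.0426 0.0525] x [-0.0038 -0.0018  0.0002]
scene 0.045 17 y [0.0527 0.0805 0.0889] x [0.0107 0.0123 0.0138]
scene 0.055 51 y [0.0392 0.0645 0.0892] x [0.0112 0.0124 0.0133]
scene 0.065 99 y [0.0359 0.0509 0.0886] x [-0.0083  0.0113  0.0134]
scene 0.075 157 y [0.0373 0.0645 0.0892] x [-0.0085  0.004   0.0132]
scene 0.085 31 y [0.0363 0.05   0.0623] x [0.0002 0.0025 0.0045]
scene 0.095 35 y [0.0365 0.0456 0.0592] x [-0.0015  0.0026  0.0039]
scene 0.105 49 y [-0.0053  0.0395  0.0609] x [-0.0276  0.0025  0.0246]
scene 0.115 119 y [-0.0057 -0.001   0.0862] x [-0.0291  0.0023  0.0273]
scene 0.125 85 y [0.0372 0.0846 0.0899] x [-0.0286  0.0022  0.0289]
scene 0.135 98 y [0.0367 0.0848 0.0893] x [-0.028   0.002   0.0288]
scene 0.145 45 y [0.0364 0.0458 0.0647] x [-0.0016  0.0019  0.0056]
```

View pics/a1topc.png

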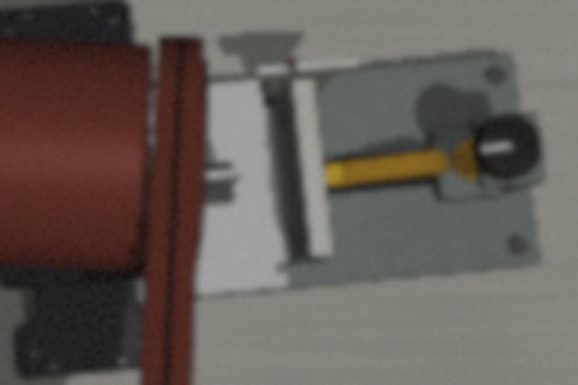

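View pics/a1scenec.png

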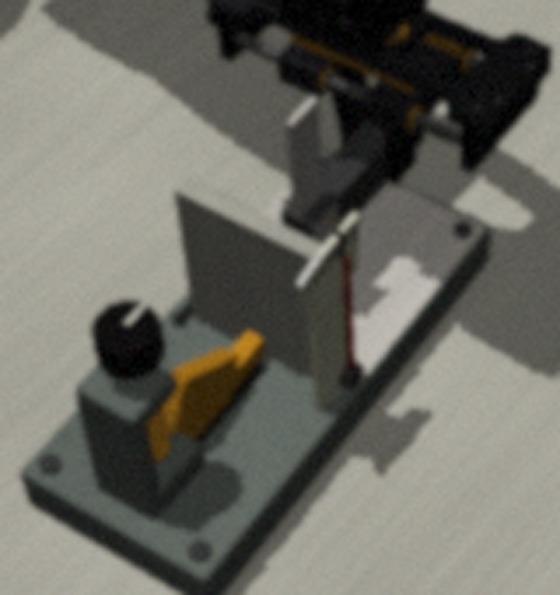

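play_rows(
  plan=[
    {"dx": 0,"dy": 0,"dz": 9,"spin": -0.5,"gripper": -1},
    {"dx": 0,"dy": 0,"dz": 10,"spin": 0,"gripper": -1},
    {"dx": 0,"dy": 0,"dz": 10,"spin": 0,"gripper": -1},
    {"dx": 0,"dy": 0,"dz": 7,"spin": 0,"gripper": -1},
    {"dx": 0,"dy": 0,"dz": 0,"spin": 0,"gripper": -1},
  ],
)

```text
t: 23.95
tcp_pos: [0.4986, 0.0368, 0.0566]
eef_rot: [0.009, 0.999, 0.041, 0.002]
wrist_force: [0.2, 0.5, -3.1]
opening: 0.022
```

```bash
python3 tl.py
```

```text
t 23.95 tool z world xy [ 0.0043 -0.0171] tcp [0.4986 0.0368 0.0566] yaw 4.67 x.z 0.0029 y.z 0.0174 [-0.073  0.135  1.992 -0.02   1.009 -0.144] F [ 0.2  0.5 -3.1] M [0.04 0.11 0.04]
```

play_rows(
  plan=[
    {"dx": 0,"dy": 6,"dz": 0,"spin": 0,"gripper": -1},
    {"dx": 0,"dy": 7,"dz": 0,"spin": 0.2,"gripper": -1},
    {"dx": 0,"dy": 7,"dz": 0,"spin": 0,"gripper": -1},
    {"dx": 0,"dy": 6,"dz": 0,"spin": 0,"gripper": -1},
    {"dx": 0,"dy": 0,"dz": 0,"spin": 0,"gripper": -1},
  ],
)

```text
t: 24.58
tcp_pos: [0.502, 0.0084, 0.0583]
eef_rot: [0.009, 0.999, 0.039, 0.003]
wrist_force: [-0.3, 0.7, -2.1]
opening: 0.0219
```

```bash
python3 tl.py; python3 heel.py a2 | grep scene
```

```text
t 24.575 tool z world xy [ 0.0066 -0.0177] tcp [0.502  0.0084 0.0583] yaw 4.43 x.z 0.0053 y.z 0.0182 [-0.129  0.134  1.989 -0.02   1.009 -0.196] F [-0.3  0.7 -2.1] M [ 0.08  0.07 -0.03]
scene 0.015 15 y [0.0819 0.0845 0.0893] x [0.0126 0.0194 0.023 ]
scene 0.025 28 y [0.0815 0.0838 0.0894] x [-0.0179  0.0159  0.0232]
scene 0.035 121 y [0.0555 0.0808 0.0889] x [-0.0171 -0.0004  0.0231]
scene 0.045 24 y [0.0824 0.0846 0.0871] x [-0.0186 -0.0108  0.0252]
scene 0.055 24 y [0.082  0.0849 0.0879] x [-0.0256 -0.0166 -0.0085]
scene 0.065 5 y [0.0329 0.034  0.0835] x [-0.0166  0.0022  0.0048]
scene 0.075 12 y [0.0258 0.0638 0.0889] x [-0.015  -0.0136  0.0046]
scene 0.085 75 y [0.0211 0.0584 0.0842] x [-0.0273 -0.0126  0.0292]
scene 0.095 172 y [0.014  0.0621 0.0739] x [-0.0285  0.0018  0.0292]
scene 0.105 151 y [-0.0029  0.0653  0.0736] x [-0.0284  0.0029  0.0295]
scene 0.115 209 y [-0.0055  0.0699  0.0879] x [-0.0286  0.0037  0.0291]
scene 0.125 129 y [0.07   0.0731 0.0893] x [-0.0287 -0.0015  0.0271]
scene 0.135 90 y [0.0713 0.0758 0.0877] x [-0.0288 -0.0014  0.0187]
scene 0.145 73 y [0.073  0.0747 0.0877] x [-0.0274  0.0041  0.0186]
```

play_rows(
  plan=[
    {"dx": -0.5,"dy": 2,"dz": 1.5,"spin": 0,"gripper": -1},
    {"dx": 0,"dy": 2,"dz": 1.5,"spin": 0,"gripper": -1},
    {"dx": 0,"dy": 0,"dz": 1,"spin": 0,"gripper": -1},
    {"dx": 0,"dy": 0,"dz": 0,"spin": 0,"gripper": -1},
    {"dx": 0,"dy": 0,"dz": 0,"spin": 0,"gripper": -1},
  ],
)

```text
t: 25.3
tcp_pos: [0.5018, 0.0048, 0.0549]
eef_rot: [0.009, 0.999, 0.039, 0.003]
wrist_force: [-0.8, -0.4, -2.2]
opening: 0.0218
```

```bash
python3 tl.py
```

```text
t 25.3 tool z world xy [ 0.0063 -0.0179] tcp [0.5018 0.0048 0.0549] yaw 4.51 x.z 0.0048 y.z 0.0183 [-0.137  0.14   1.991 -0.02   1.003 -0.205] F [-0.8 -0.4 -2.2] M [-0.12  0.19 -0.02]
```

play_rows(
  plan=[
    {"dx": 0,"dy": 1.5,"dz": 0.6,"spin": 0,"gripper": -1},
    {"dx": 0,"dy": 1.5,"dz": 0.3,"spin": 0,"gripper": -1},
    {"dx": 0,"dy": 1,"dz": 0.3,"spin": 0,"gripper": -1},
    {"dx": 0,"dy": 1,"dz": 0.3,"spin": 0,"gripper": -1},
    {"dx": 0,"dy": 0,"dz": 0.3,"spin": 0,"gripper": -1},
  ],
)

```text
t: 25.92
tcp_pos: [0.5033, 0.0012, 0.0548]
eef_rot: [0.008, 0.999, 0.039, 0.004]
wrist_force: [-4.0, 3.7, 6.4]
opening: 0.0216
```

```bash
python3 tl.py
```

```text
t 25.925 tool z world xy [ 0.0082 -0.0152] tcp [0.5033 0.0012 0.0548] yaw 4.5 x.z 0.007 y.z 0.0158 [-0.145  0.142  1.989 -0.017  1.001 -0.215] F [-4.   3.7  6.4] M [ 0.25  0.69 -0.08]
```

play_rows(
  plan=[
    {"dx": 0,"dy": 0.8,"dz": 0.2,"spin": 0,"gripper": -1},
    {"dx": 0,"dy": 0.8,"dz": 0.2,"spin": 0,"gripper": -1},
    {"dx": 0,"dy": 0.8,"dz": 0.2,"spin": 0,"gripper": -1},
    {"dx": 0,"dy": 0.8,"dz": 0.2,"spin": 0,"gripper": -1},
    {"dx": 0,"dy": 0.8,"dz": 0.2,"spin": 0,"gripper": -1},
  ],
)

```text
t: 26.55
tcp_pos: [0.5034, 0.0011, 0.0548]
eef_rot: [0.004, 0.999, 0.039, 0.004]
wrist_force: [-2.5, 7.8, 4.4]
opening: 0.0217
```

```bash
python3 tl.py
```

```text
t 26.55 tool z world xy [ 0.0074 -0.0083] tcp [0.5034 0.0011 0.0548] yaw 4.48 x.z 0.0067 y.z 0.0089 [-0.15   0.142  1.988 -0.008  1.003 -0.224] F [-2.5  7.8  4.4] M [ 0.74  0.4  -0.05]
```

```bash
python3 meas.py m5 | tail -2
python3 - <<'E'
from h import *
im,d,P,c,T=snap('wrist','w5.png')
r=viewer.masks_of('wrist','square')
from tilt import tofix
F=tofix(P)
m=(abs(F[...,0])<.014)&(F[...,1]>.09)&(F[...,1]<.14)&(F[...,2]>.02)&(F[...,2]<.05)
Q=F[m];A=np.c_[Q[:,:2],np.ones(len(Q))];co=np.linalg.lstsq(A,Q[:,2],rcond=None)[0];print('stock top',len(Q),co,Q[:,1].max())
m=(abs(F[...,0])<.06)&(abs(F[...,0])>.03)&(F[...,1]>.09)&(F[...,1]<.145)&(abs(F[...,2])<.012)
Q=F[m];A=np.c_[Q[:,:2],np.ones(len(Q))];print('seat',len(Q),np.linalg.lstsq(A,Q[:,2],rcond=None)[0])
E
```

```text
top 71 46 tilt rad -0.001118545827721609 a mm -0.04663791778950627
scene 823 762 tilt rad 0.003387165228026522 a mm -9.827845049300631
stock top 3496 [ 0.00404638 -0.15242575  0.05103869] 0.1218714448326166
seat 9602 [0.00020044 0.01482396 0.00033158]
```

View pics/w5.png

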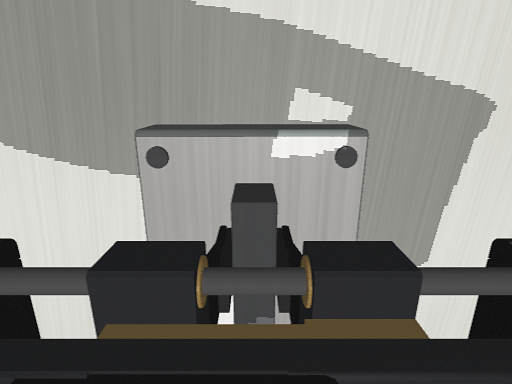

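Run:
```python
import cv2
im=cv2.imread('pics/m5scene.png');cv2.imwrite('pics/m5c.png',cv2.resize(im[120:280,150:300],None,fx=3.7,fy=3.7,interpolation=cv2.INTER_CUBIC))
```

```text
(no output)
```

View pics/m5c.png

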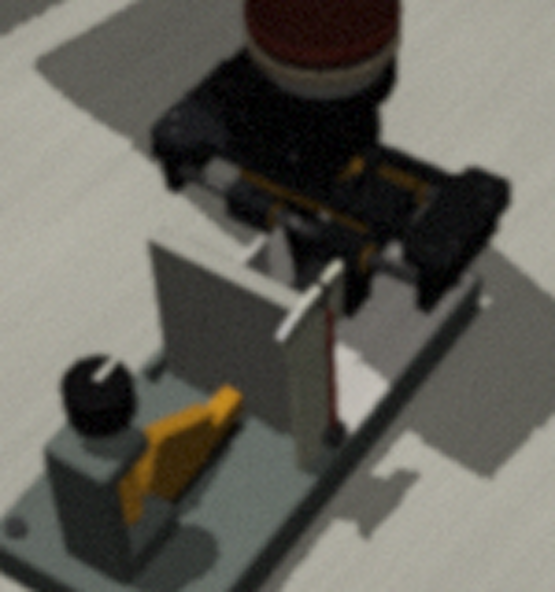

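```bash
cat > st.py <<'E'
from h import *
from tilt import tofix
im,d,P,c,T=snap('wrist','w6.png')
F=tofix(P)
m=(abs(F[...,0])<.009)&(F[...,1]>.085)&(F[...,1]<.116)&(F[...,2]>.028)&(F[...,2]<.045)
Q=F[m];p=np.polyfit(Q[:,1],Q[:,2],1)
for _ in range(3):
    e=Q[:,2]-np.polyval(p,Q[:,1]);Q=Q[abs(e)<2*e.std()+1e-5];p=np.polyfit(Q[:,1],Q[:,2],1)
print('stock top slope',len(Q),p,e.std(),Q[:,1].min(),Q[:,1].max())
m=(abs(F[...,0])<.06)&(abs(F[...,0])>.03)&(F[...,1]>.085)&(F[...,1]<.145)&(abs(F[...,2])<.012)
Q=F[m];p=np.polyfit(Q[:,1],Q[:,2],1)
for _ in range(3):
    e=Q[:,2]-np.polyval(p,Q[:,1]);Q=Q[abs(e)<2*e.std()+1e-5];p=np.polyfit(Q[:,1],Q[:,2],1)
print('seat slope',len(Q),p,e.std())
m=(abs(F[...,0])<.012)&(F[...,1]>.1)&(F[...,1]<.14)&(F[...,2]>.025)&(F[...,2]<.045);print('tail y',np.percentile(F[m][:,1],[90,98,99.5]))
m=(abs(F[...,0])<.07)&(F[...,1]>.1)&(F[...,1]<.17)&(abs(F[...,2])<.005);print('seat end y',np.percentile(F[m][:,1],[98,99.5]))
s=readout.read_state();print(s['wrist_force'],s['t'])
E
python3 st.py
```

```text
stock top slope 1833 [-0.00020739  0.03543492] 0.000469758663767445 0.08699998416167364 0.11594234837889801
seat slope 8945 [0.00159793 0.00167922] 0.00055289929481482
tail y [0.12117827 0.12151244 0.12165822]
seat end y [0.15102858 0.15139852]
[-1.71551169  7.34571521  5.44835189] 26.8
```

play_rows(
  plan=[
    {"dx": 0,"dy": 0.9,"dz": 0.4,"spin": 0,"gripper": -1},
    {"dx": 0,"dy": 1.1,"dz": 0.5,"spin": 0,"gripper": -1},
    {"dx": 0,"dy": 1.1,"dz": 0.5,"spin": 0,"gripper": -1},
    {"dx": 0,"dy": 1.1,"dz": 0.5,"spin": 0,"gripper": -1},
    {"dx": 0,"dy": 1.1,"dz": 0.5,"spin": 0,"gripper": -1},
  ],
)

```text
t: 27.42
tcp_pos: [0.5034, 0.001, 0.0548]
eef_rot: [0.0, 0.999, 0.039, 0.003]
wrist_force: [-3.9, 9.3, 6.5]
opening: 0.0218
```

```bash
python3 tl.py; python3 st.py; python3 meas.py m6; python3 tl.py
```

```text
t 27.425 tool z world xy [0.0058 0.0002] tcp [0.5034 0.001  0.0548] yaw 4.51 x.z 0.0058 y.z 0.0003 [-1.550e-01  1.440e-01  1.986e+00  1.000e-03  1.006e+00 -2.350e-01] F [-3.9  9.3  6.5] M [ 0.95  0.72 -0.02]
stock top slope 1806 [0.00034183 0.03536004] 0.00046404187317933195 0.08680226318283302 0.11598502907316798
seat slope 8913 [0.0020131  0.00163825] 0.0005517243949085709
tail y [0.12118923 0.12149574 0.12163779]
seat end y [0.15108245 0.15139857]
[-3.89322553  9.05200657  8.61920341] 27.475
t 27.475 tcp [0.50346099 0.00102343 0.05479192] yaw 4.504279373793878 delta mm [ -0.4 194.9 -95.7] j [-0.16  0.14  1.99  0.    1.01 -0.23] F [-3.89  9.05  8.62] op 0.02194538533180994
top 29 14 tilt rad -0.5341122893982589 a mm -60.14867056865142
scene 820 767 tilt rad 0.005026550244889523 a mm -9.686560165609817
t 27.575 tool z world xy [0.0057 0.0002] tcp [0.5034 0.001  0.0547] yaw 4.5 x.z 0.0057 y.z 0.0003 [-1.550e-01  1.440e-01  1.987e+00  1.000e-03  1.006e+00 -2.350e-01] F [-2.9  9.4  7.9] M [0.98 0.71 0.01]
```

```bash
for i in 1 2 3; do python3 meas.py m7 | grep scene; done; python3 tl.py
```

```text
scene 830 767 tilt rad 0.0007731474715356909 a mm -9.919549672385106
scene 825 772 tilt rad 0.0032424633735696246 a mm -9.816921632030887
scene 819 762 tilt rad 0.004099329075384843 a mm -9.776539608842285
t 27.875 tool z world xy [0.0057 0.0002] tcp [0.5034 0.001  0.0547] yaw 4.51 x.z 0.0057 y.z 0.0003 [-1.550e-01  1.440e-01  1.987e+00  1.000e-03  1.006e+00 -2.350e-01] F [-3.8  9.   8.5] M [ 0.95  0.65 -0.03]
```

Those spreads are noise of about ±0.002 rad. The plate is upright, and the pose and forces are steady, so I'm handing in.

```bash
python3 -c "
from plant import order
print(order.job_done())"; python3 tl.py
```

```text
the job is handed in; nothing more can be done
None
the job is handed in; nothing more can be done
```

I brought the plate upright with the knob, then gripped the square, set it in the corner, and handed in while still pressing it down and against the plate. The hand-in returned no verdict. I handed in at t ≈ 28 s.

- **Knob:** I turned it about 86° clockwise. Before the square went in, the plate read 0.000 ± 0.001 rad in both fixed cameras.
- **Plate with the square pressing:** the scene camera read 0.001 to 0.005 rad, against the 0.0175 allowed. The top camera's last fit (−0.53 rad) was spoilt by the arm in the way, so I ignored it.
- **Square seating:** the stock is flat on the seat to about 0.002 rad. The heel is about 0.5 mm from the plate, worked out from the tail's distance to the base end. The tool yaw is within 0.1° of the fixture's. I did not measure the blade tip against the plate directly.
- **Forces:** the wrist reads about 9 N toward the plate. Downward it shows about 8 N plus the square's weight. These are wrist totals, so the split between plate contact and seat friction is inferred. The jaws hold the stock at a 22 mm opening with grip force set to 35 N.
- **Gripper tilt:** the gripper pitched about 1° while pressing, but the square stayed flat.
- **Gears:** I never moved near them, though I did not measure their positions again at the end.

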